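# Set the stop collar on a polishing spindle

### The job

The stop collar on the bench polishing spindle has come loose. Turn it so that its square-headed brass set screw sits squarely over the flat milled on the spindle, slide it right up against the bearing, and tighten the set screw (clockwise) finger-tight onto the flat without forcing it. Never clamp it on the round of the bar, do not ram the bearing, leave the jars and tools where they are, and let go at the end.

Things in the scene. Friction and masses are not known exactly. Their poses are not given: they have to be found in the camera images.
- stand: Bench polishing spindle, fixed: grey base plate 120 x 210 mm (14 mm high, ends at y = -85 mm), two dark bearing blocks, level 20 mm steel spindle. Origin on the worktop under the spindle axis; +y along the spindle to the cream felt wheel (86 mm), -y to its bare end (y = -165 mm) with the collar, z up. Block next to the collar: y = -57 to -33 mm, 101 mm high with a 5 mm grease nipple on top
- spindle: The spindle with its felt wheel and pulley; origin on its axis, 75 mm above the stand's origin; y along the axis to the felt wheel, z is the outward normal of the flat. It turns only stiffly in its bearings (0.5 N m)
- spindle_flat (a point): Point on the centre line of the bright milled flat, 55 mm from the bare end; axes as spindle (z is the flat's outward normal, near vertical, leaning 0.1 to 0.35 rad to the stand's -x side, away from the robot). The flat is 2 mm deep, 12 mm wide (0.64 rad to either side of its normal) and runs from the bearing to the bare end
- bearing_face (a point): Point on the spindle axis in the end plane of the 30 mm sleeve that stands 6 mm out of the bearing block; the collar shall stand against this sleeve; axes as stand; it is harmed by more than 60 N
- collar: Dark steel stop collar, 40 mm across, 20 mm wide; origin on the spindle axis in its mid-plane; y along the spindle towards the bearing, z out along the set screw. At the start 25 to 45 mm off the bearing, its set screw leaning 0.55 to 0.75 rad from upright to the stand's +x side (towards the robot). Slides along the spindle (3 N) and turns about it (0.05 N m)
- collar_face (a point): Centre of the collar's face that looks at the bearing, on the spindle axis; axes as collar
- set_screw: The set screw in the collar; z out along the screw, origin within 5 mm of the spindle axis; these axes go in with the screw but do not spin with its head. Steep right-hand thread: clockwise seen from outside drives it in, 2.86 mm per rad. How far it is from the flat is not known: 0.8 to 2.6 rad of turning. Only over the flat has it room to go so far
- head_centre (a point): Centre of the screw's square brass head (18 x 18 mm, 16 mm high), 39 to 44 mm from the spindle axis on a bare 10 mm stem; z outward along the screw, x and y square to its faces and spinning with it. It runs free with 0.25 N m; once the tip bears, torque rises by 0.3 to 0.4 N m per rad. Finger-tight is 0.15 to 0.25 N m above running free; a rise of 0.34 scars the spindle. It stays put when let go
- jar_white: White-lidded sample jar, 38 x 48 mm, standing; origin under its centre; bystander
- jar_yellow: Yellow-lidded sample jar, 38 x 48 mm, standing; origin under its centre; bystander
- hex_key: Black hex key, 98 mm long, lying; origin under its centre; bystander
- screwdriver: Red-handled screwdriver, 172 mm long, lying; origin under its centre; bystander

How it is judged:
By the outcome, as a careful person would: the job done as asked, in the order asked, and still so for the second after the job is handed in, with the robot touching nothing.
It also fails if it takes over 64 s, if anything falls off the work surface, if the arm or the gripper's body presses on something with over 40 N, if the wrist force passes 120 N, or if a joint passes its speed limit or range.

### The arm

A 6-joint arm with a two-finger parallel gripper is mounted at the origin on a cart in front of the work surface, level with it; the furniture and walls round the work are solid. World frame = base frame: x ahead of the robot, y to its left, z up, the work surface at z = 0. Lengths are in mm, angles in rad, forces in N, time in s.
With the tool pointing down it reaches from about 350 to 850 mm from the base axis. Payload 8.1 kg.
Tool frame: the origin (TCP) lies on the centre line of the jaws, within the pads' length; the fingertips stand 8 mm ahead of it and the grasp point (between the pads) lies 11 mm behind it; z points along the fingers, y is the direction in which the jaws open and shut (so a half turn about z gives the same grasp; the last joint's range is limited). The gripper opens to 93 mm and grips with 3 to 60 N. Pads are 15 mm wide; open, the fingers measure 128 mm over their backs; the gripper's body (75 mm by 188 mm) begins 65 mm behind the grasp point.
Start: joints at [1.263, 0.13, 1.488, -0, 1.523, -0.085], TCP at [132.554, 585.179, 226.635] pointing down, gripper open.
Joint ranges: [-2.96, 2.96], [-0.89, 2.26], [0.02, 2.5], [-1.34, 4.48], [0, 2.73], [-2.66, 2.66]. Speed limits (rad/s): [2.39, 2.39, 2.79, 3.14, 3.14, 3.14].

### API

Orientations are given as a rotation vector (axis times angle).
In Python, from plant import get_obs, grab_frame, sign_off gives the robot as it stands.
- The arm moves only by the shell command python3 -m creep 'ROWS'. ROWS is JSON, a list of rows, each a list of 7 numbers: the shift along the tool's x, y, z in m, then the turn, a rotation vector about the tool's x, y, z in rad, then the closure, from -1 (fully open) to 1 (shut). A call has 1 to 8 rows; each row shifts and turns the commanded pose from where the row before left it, along the tool's axes as they then stand; what a row does not reach is not made up. A row lasts 1/12 s, in which the tool goes at most 41.7 mm and 7.16 degrees, less where a joint would pass 70% of its speed; a pose out of reach is approached as far as the arm can. A call with a gripper value outside its range is refused whole. The fingers move at their own pace and stop on an object; the grip force is fixed at half the most. Time passes only in rows, so rows that do not move let the fingers close. It gives the time, the measured TCP pose, the force and the opening at its end, in the units of the state.
- get_obs(): the state, without advancing time (a new reading comes with each control period).
- grab_frame(name): name is "scene" or "top" or "wrist"; returns a dict with "image" (400x640x3 uint8, red, green, blue), "vfov" (degrees; the focal length in pixels is half the picture's height over the tangent of half this angle, whatever the lens; pixels are square), "cx", "cy" (the principal point, pixels), "eye" and "rotation" of the camera in the world. Camera axes: x right, y down, z forward; pixel columns grow to the right and rows downward; lengths in mm; the calibration is good to about 2 mm. A picture is of the moment at which its call begins. There is no depth.
- sign_off(): hands the job in, once; it reports no verdict.
The state is a dict: "clock": time; "q": joint angles; "joint_vel": joint speeds; "joint_torque": joint torques, N m; "position": TCP position; "tcp_rot": TCP orientation; "force": force on the tool from outside, world axes, zero at the start; "moment": the same for the moment, N m; "opening": finger opening in mm.
Only numpy, scipy, OpenCV 4.12 (cv2) and the standard library are available. Lean on these libraries where they do the work, as an engineer would, in place of code of your own. Each camera call takes 0.05 s, during which the arm holds its last target.

## Working session

There is one attempt and no reset: what is moved stays moved. The work goes in short steps, Python scripts to look and compute and a shell command to move; the robot and the scene stay as the last step left them, time stands still between calls to the robot, and variables do not carry over. Pictures are saved under pics/ and viewed, and the job is handed in when it is done.

```bash
ls; mkdir -p pics
python3 - <<'E'
from plant import *
import cv2
o=get_obs(); print(o)
for n in ["scene","top","wrist"]:
    f=grab_frame(n); cv2.imwrite(f"pics/{n}0.png",f["image"][:,:,::-1]); print(n,f["vfov"],f["cx"],f["cy"],f["eye"],f["rotation"])
E
```

```text
pics
{'clock': 0.0, 'q': array([ 1.26258411e+00,  1.31122679e-01,  1.48928916e+00, -1.76362680e-05,
        1.52300084e+00, -8.53927315e-02]), 'joint_vel': array([-2.09483657e-03, -1.12155629e-03,  2.08630479e-04,  8.61371770e-04,
        7.91613544e-07, -1.85448551e-04]), 'joint_torque': array([-1.37414185e-05, -5.59860528e+01, -4.91740143e+01,  7.65945297e-02,
        3.58372531e-02, -1.07894678e-04]), 'position': array([132.39809967, 584.63618057, 225.60500169]), 'tcp_rot': array([-3.49241309e-01, -3.12177828e+00,  2.80880761e-03]), 'force': array([-0.06093262, -0.94987463,  0.69504194]), 'moment': array([-0.01856818, -0.01918594, -0.00363034]), 'opening': 92.83632754997149}
scene 43.02286319958717 316.7393325121507 201.76282667532232 [   5.36083497 -119.43271857  814.94840732] [-2.17297305  1.10731774 -0.4292395 ]
top 50.31686638180552 317.9414612279277 199.7676511473014 [426.09178431 248.70667856 947.66478412] [-2.12975811  2.16626652 -0.10250419]
wrist 68.19359374304017 323.4258240574376 204.26612290339992 [ 57.15528505 602.74937395 384.05513836] [2.27171095 1.8161215  0.25262416]
```

View pics/scene0.png

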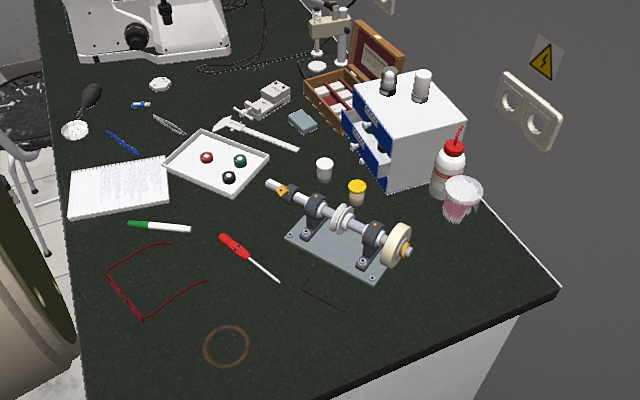

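View pics/top0.png

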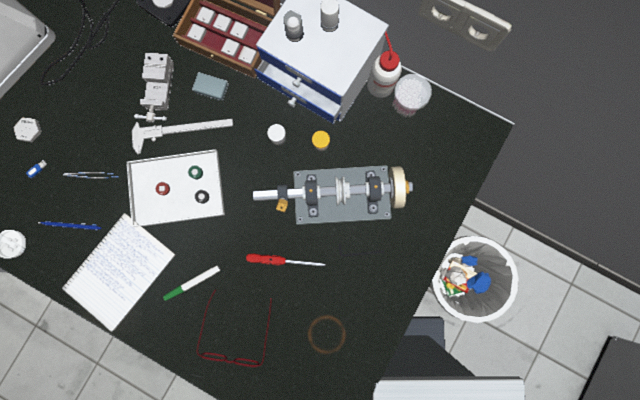

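View pics/wrist0.png

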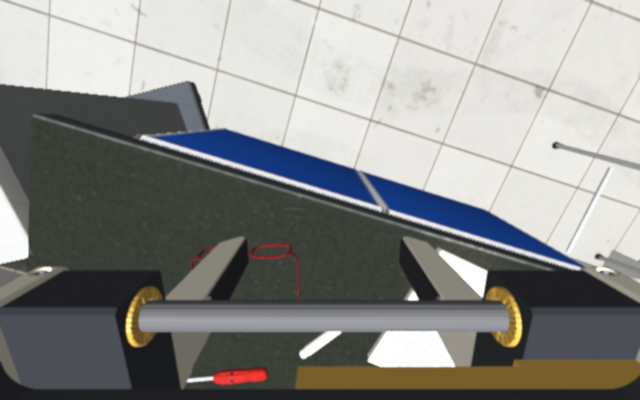

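The scene and top views show the stand (top ≈(340,193)), the collar with its brass head at ≈(282,203), and the bare end at ≈(254,195). I'll set up helpers and zoom in.

```bash
cat > h.py <<'E'
import numpy as np, cv2
from scipy.spatial.transform import Rotation as R
from plant import get_obs, grab_frame, sign_off
def cam(f):
    return f["image"].shape[0]/2/np.tan(np.radians(f["vfov"])/2), R.from_rotvec(f["rotation"]).as_matrix(), np.array(f["eye"])
def proj(f,p):
    F,M,e=cam(f); c=(np.atleast_2d(p)-e)@M
    return np.c_[f["cx"]+F*c[:,0]/c[:,2], f["cy"]+F*c[:,1]/c[:,2]]
def ray(f,uv):
    F,M,e=cam(f); d=M@np.array([(uv[0]-f["cx"])/F,(uv[1]-f["cy"])/F,1.]); return e,d/np.linalg.norm(d)
def plane(f,uv,z):
    e,d=ray(f,uv); return e+d*(z-e[2])/d[2]
def tri(f1,a,f2,b):
    e1,d1=ray(f1,a); e2,d2=ray(f2,b)
    A=np.c_[d1,-d2]; s=np.linalg.lstsq(A,e2-e1,rcond=None)[0]
    p,q=e1+d1*s[0],e2+d2*s[1]; return (p+q)/2, np.linalg.norm(p-q)
def crop(f,box,k,name):
    x0,y0,x1,y1=box; im=cv2.resize(f["image"][y0:y1,x0:x1],None,fx=k,fy=k,interpolation=cv2.INTER_CUBIC)
    cv2.imwrite("pics/"+name,im[:,:,::-1])
def tool():
    o=get_obs(); return o["position"],R.from_rotvec(o["tcp_rot"]).as_matrix(),o
E
python3 - <<'E'
from h import *
s=grab_frame("scene");t=grab_frame("top")
np.save("s.npy",s,allow_pickle=True);np.save("t.npy",t,allow_pickle=True)
crop(s,(255,165,425,290),4.5,"s1.png");crop(t,(240,150,420,230),4.4,"t1.png")
E
```

```text
(no output)
```

View pics/s1.png

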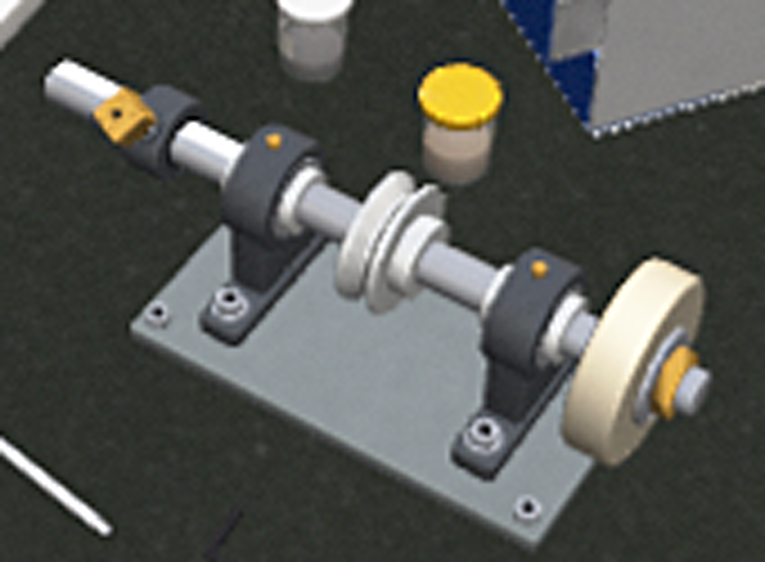

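View pics/t1.png

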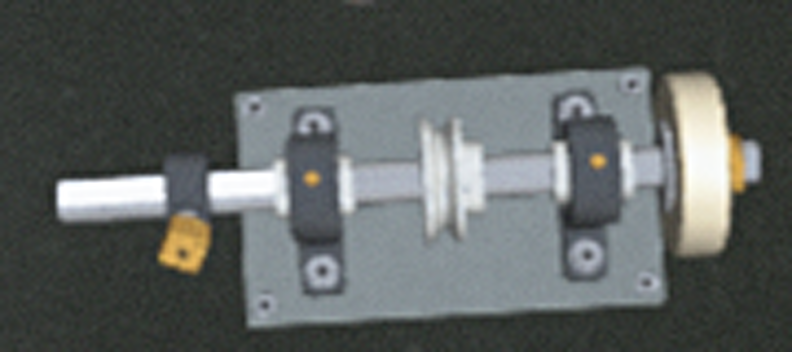

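Run:
```python
from h import *
s=np.load("s.npy",allow_pickle=True).item();t=np.load("t.npy",allow_pickle=True).item()
T=lambda x,y:(x/4.4+240-.4,y/4.4+150-.4)
S=lambda x,y:(x/4.5+255-.4,y/4.5+165-.4)
np.set_printoptions(precision=1,suppress=True)
C=[plane(t,T(*c),14) for c in [(236,94),(648,70),(665,300),(248,326)]]
for c in C: print(c)
print([np.linalg.norm(C[i]-C[i-1]) for i in range(4)])
C2=[plane(s,S(*c),14) for c in [(132,325),(535,548)]]; print("scene",C2)
n=[tri(t,T(311,178),s,S(273,140)),tri(t,T(598,161),s,S(539,268))]; print("nipples",n)
print("head face", tri(t,T(182,254),s,S(117,114)))
print("bareend top", plane(t,T(60,200),75), plane(s,S(55,80),75))
print("jars",plane(t,(276,134),48),plane(t,(321,140),48))
```

```text
[604.4 324.8  14. ]
[612.5 116.4  14. ]
[496. 112.  14.]
[486.7 319.8  14. ]
[np.float64(117.87155054050075), np.float64(208.60166168313765), np.float64(116.5374628541256), np.float64(208.04204741523208)]
scene [array([486.7, 317.8,  14. ]), array([492. , 108.6,  14. ])]
nipples [(array([547.9, 283.5, 103.8]), np.float64(0.3672484698071054)), (array([553.2, 153. , 103.9]), np.float64(0.45237341951602295))]
head face (array([513.3, 341.2, 113.9]), np.float64(0.8926429704148671))
bareend top [543.7 403.5  75. ] [542.  403.1  75. ]
jars [680.3 358.9  48. ] [664.8 261.3  48. ]
```

Run:
```python
from h import *
s=np.load("s.npy",allow_pickle=True).item();t=np.load("t.npy",allow_pickle=True).item()
crop(s,(258,172,313,212),13,"s2.png");crop(t,(248,180,308,220),13,"t2.png")
g=t["image"].astype(int)
for c in (258,264,270,292,297):
    print(c,[tuple(g[r,c]) [1] for r in range(184,206)])
```

```text
258 [np.int64(62), np.int64(55), np.int64(54), np.int64(57), np.int64(56), np.int64(47), np.int64(76), np.int64(231), np.int64(254), np.int64(251), np.int64(249), np.int64(252), np.int64(241), np.int64(195), np.int64(178), np.int64(152), np.int64(88), np.int64(53), np.int64(53), np.int64(55), np.int64(50), np.int64(56)]
264 [np.int64(57), np.int64(61), np.int64(66), np.int64(57), np.int64(52), np.int64(51), np.int64(111), np.int64(253), np.int64(255), np.int64(250), np.int64(250), np.int64(255), np.int64(218), np.int64(176), np.int64(165), np.int64(143), np.int64(84), np.int64(48), np.int64(50), np.int64(55), np.int64(55), np.int64(56)]
270 [np.int64(57), np.int64(56), np.int64(53), np.int64(55), np.int64(45), np.int64(62), np.int64(199), np.int64(254), np.int64(252), np.int64(250), np.int64(251), np.int64(243), np.int64(203), np.int64(181), np.int64(164), np.int64(105), np.int64(57), np.int64(49), np.int64(53), np.int64(57), np.int64(57), np.int64(57)]
292 [np.int64(49), np.int64(47), np.int64(50), np.int64(42), np.int64(83), np.int64(241), np.int64(255), np.int64(251), np.int64(251), np.int64(252), np.int64(233), np.int64(196), np.int64(184), np.int64(161), np.int64(88), np.int64(48), np.int64(54), np.int64(56), np.int64(54), np.int64(52), np.int64(53), np.int64(53)]
297 [np.int64(153), np.int64(146), np.int64(144), np.int64(135), np.int64(136), np.int64(249), np.int64(255), np.int64(250), np.int64(251), np.int64(253), np.int64(222), np.int64(183), np.int64(172), np.int64(145), np.int64(144), np.int64(150), np.int64(150), np.int64(149), np.int64(147), np.int64(150), np.int64(150), np.int64(148)]
```

View pics/s2.png

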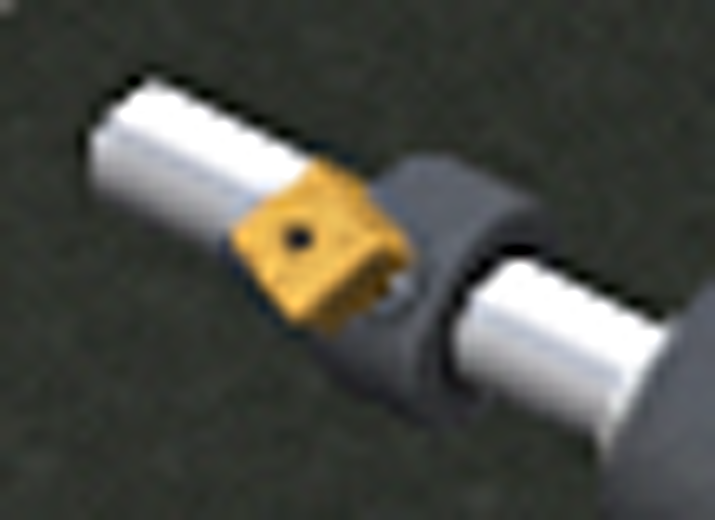

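View pics/t2.png

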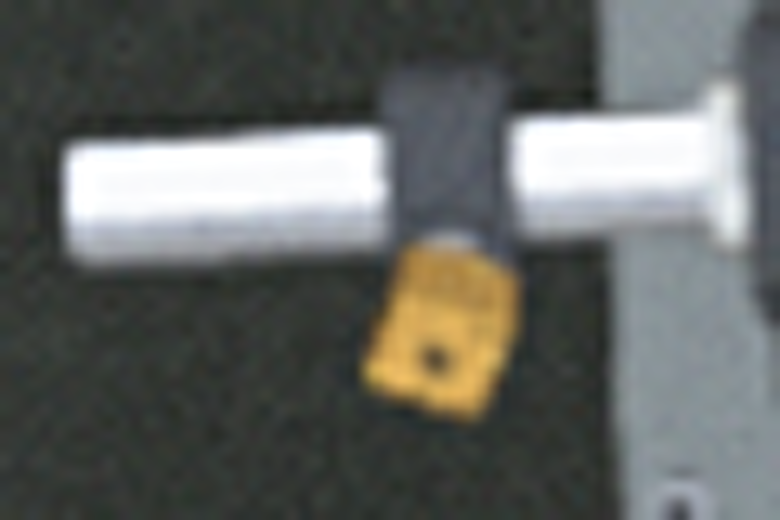

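```bash
cat >> h.py <<'E'
yd=np.array([0.0405,-0.9992,0]);yd/=np.linalg.norm(yd)
zd=np.array([0,0,1.]);xd=np.cross(yd,zd); SR=np.c_[xd,yd,zd]; O=np.array([549.4,238.4,0.])
def w2s(p): return (np.atleast_2d(p)-O)@SR
def s2w(p): return O+np.atleast_2d(p)@SR.T
def rayplane(f,uv,p,n):
    e,d=ray(f,uv); return e+d*((p-e)@n)/(d@n)
E
python3 - <<'E'
from h import *
np.set_printoptions(precision=2,suppress=True)
s=np.load("s.npy",allow_pickle=True).item();t=np.load("t.npy",allow_pickle=True).item()
a=0.687; n=SR@np.array([np.sin(a),0,np.cos(a)]); p=s2w([50.3*np.sin(a),-104.2,75+50.3*np.cos(a)])[0]
u=SR@np.array([np.cos(a),0,-np.sin(a)]); v=yd
for f,cs,k,o in ((s,[(233,235),(295,325),(405,255),(325,160)],13,(258,172)),(t,[(363,375),(475,420),(508,345),(395,300)],13,(248,180))):
    P=[rayplane(f,(c[0]/k+o[0]-.46,c[1]/k+o[1]-.46),p,n)-p for c in cs]
    P=np.array([[q@u,q@v] for q in P]); print(P)
    for i in range(4):
        d=P[(i+1)%4]-P[i]; print(np.linalg.norm(d),np.degrees(np.arctan2(d[1],d[0]))%90)
pos,M,o=tool(); w=grab_frame("wrist"); F,W,e=cam(w)
print("eye in tool",(e-pos)@M,"rot\n",M.T@W,"F",F); print(M)
E
```

```text
[[  3.66  -9.9 ]
 [ 11.53   5.74]
 [ -4.94  17.18]
 [-12.37  -1.36]]
17.512216979325046 63.27487482157574
20.055238579536923 55.231066069531664
19.97608987848542 68.15618471789891
18.162858604574083 61.96589624056177
[[  2.1  -11.48]
 [ 11.51   4.64]
 [ -1.79  11.02]
 [-11.06  -5.14]]
18.66357399821495 59.73587380248577
14.752121735702646 64.3749515640198
18.633423353492585 60.192088494376264
14.601767264110736 64.30180643360943
eye in tool [  77.38    0.72 -158.37] rot
 [[ 0.   -0.96 -0.28]
 [ 1.    0.   -0.  ]
 [ 0.   -0.28  0.96]] F 295.4343410676763
[[-0.98  0.22 -0.  ]
 [ 0.22  0.98 -0.  ]
 [ 0.   -0.   -1.  ]]
```

```bash
cat >> h.py <<'E'
def pose(a,r,ys,phi):
    """TCP target: screw lean a (toward stand +x), radius r, stand y ys, jaw axis angle phi (deg) from u to v"""
    n=SR@np.array([np.sin(a),0,np.cos(a)]); u=SR@np.array([np.cos(a),0,-np.sin(a)])
    y=np.cos(np.radians(phi))*u+np.sin(np.radians(phi))*yd; z=-n
    return s2w([r*np.sin(a),ys,75+r*np.cos(a)])[0], np.c_[np.cross(y,z),y,z]
def delta(p,M,pt,Mt): return (pt-p)@M/1000, R.from_matrix(M.T@Mt).as_rotvec()
def sim(p,M,rows):
    p=np.array(p,float);M=M.copy()
    for r in rows: p=p+M@np.array(r[:3])*1000; M=M@R.from_rotvec(r[3:6]).as_matrix()
    return p,M
def st(p,M):
    """describe pose in stand terms: lean, radius, off-axis, y, phi"""
    q=w2s(p)[0]-[0,0,75]; n=SR.T@(-M[:,2]); a=np.arctan2(n[0],n[2]); 
    pa=np.arctan2(q[0],q[2]); u=SR@np.array([np.cos(a),0,-np.sin(a)])
    return dict(lean=a.round(4),tiltY=n[1].round(4),posang=pa.round(4),r=np.hypot(q[0],q[2]).round(2),y=q[1].round(2),phi=np.degrees(np.arctan2(M[:,1]@yd,M[:,1]@u)).round(2))
E
python3 - <<'E'
from h import *
np.set_printoptions(precision=4,suppress=True)
p,M,o=tool(); print(st(p,M))
pt,Mt=pose(0.687,130,-104.2,-29); print(pt)
p1,M1=sim(p,M,[[0,0,0,0,0,-2.1]])
print(delta(p1,M1,pt,Mt),delta(p,M,pt,Mt))
E
```

```text
{'lean': np.float64(-0.0002), 'tiltY': np.float64(-0.0006), 'posang': np.float64(1.2113), 'r': np.float64(430.0), 'y': np.float64(-363.21), 'phi': np.float64(-105.09)}
[462.799  339.1754 175.5098]
(array([ 0.334 , -0.2408,  0.0508]), array([ 0.6989, -0.0849,  0.741 ])) (array([-0.3764, -0.1667,  0.0508]), array([ 0.2875, -0.6803, -1.2719]))
```

```bash
python3 -m creep '[[0,0,0,0.024,-0.0567,-0.106,-1],[0,0,0,0.024,-0.0567,-0.106,-1],[0,0,0,0.024,-0.0567,-0.106,-1],[0,0,0,0.024,-0.0567,-0.106,-1],[0,0,0,0.024,-0.0567,-0.106,-1],[0,0,0,0.024,-0.0567,-0.106,-1],[0,0,0,0.024,-0.0567,-0.106,-1],[0,0,0,0.024,-0.0567,-0.106,-1]]'
python3 -m creep '[[0,0,0,0.024,-0.0567,-0.106,-1],[0,0,0,0.024,-0.0567,-0.106,-1],[0,0,0,0.024,-0.0567,-0.106,-1],[0,0,0,0.024,-0.0567,-0.106,-1]]'
python3 - <<'E'
from h import *
np.set_printoptions(precision=4,suppress=True)
p,M,o=tool(); print(st(p,M),o["q"])
pt,Mt=pose(0.687,130,-104.2,-29)
print(delta(p,M,pt,Mt))
E
```

```text
clock: 0.97
position: [132.4, 585.5, 226.7]
tcp_rot: [-0.861, 2.564, -0.324]
force: [0.8, -0.2, -0.4]
opening: 93.0
clock: 1.3
position: [132.2, 585.5, 226.6]
tcp_rot: [-1.321, 2.128, -0.441]
force: [0.4, 0.3, -0.1]
opening: 93.3
{'lean': np.float64(0.6898), 'tiltY': np.float64(0.0022), 'posang': np.float64(1.2108), 'r': np.float64(430.42), 'y': np.float64(-363.72), 'phi': np.float64(-28.68)} [ 1.6598  0.1424  1.6312 -0.6957  1.4431 -0.9033]
(array([ 0.1251, -0.3131,  0.2428]), array([-0.0014,  0.0033,  0.0056]))
```

```bash
python3 -m creep '[[0.0104,-0.0261,0.0202,0,0,0,-1],[0.0104,-0.0261,0.0202,0,0,0,-1],[0.0104,-0.0261,0.0202,0,0,0,-1],[0.0104,-0.0261,0.0202,0,0,0,-1],[0.0104,-0.0261,0.0202,0,0,0,-1],[0.0104,-0.0261,0.0202,0,0,0,-1],[0.0104,-0.0261,0.0202,0,0,0,-1],[0.0104,-0.0261,0.0202,0,0,0,-1]]'
python3 -m creep '[[0.0104,-0.0261,0.0202,0,0,0,-1],[0.0104,-0.0261,0.0202,0,0,0,-1],[0.0104,-0.0261,0.0202,0,0,0,-1],[0.0104,-0.0261,0.0202,0,0,0,-1],[0,0,0,0,0,0,-1]]'
python3 - <<'E'
from h import *
np.set_printoptions(precision=4,suppress=True)
p,M,o=tool(); print(st(p,M),o["q"])
pt,Mt=pose(0.687,130,-104.2,-29)
print(delta(p,M,pt,Mt))
w=grab_frame("wrist"); np.save("w1.npy",w,allow_pickle=True); crop(w,(0,0,640,400),1.25,"w1.png")
E
```

```text
clock: 1.97
position: [352.9, 418.9, 191.9]
tcp_rot: [-1.316, 2.133, -0.439]
force: [1.2, -0.1, 0.1]
opening: 93.2
clock: 2.38
position: [464.9, 332.7, 174.1]
tcp_rot: [-1.311, 2.138, -0.444]
force: [-1.0, -0.3, 0.2]
opening: 93.2
{'lean': np.float64(0.6876), 'tiltY': np.float64(-0.0048), 'posang': np.float64(0.683), 'r': np.float64(127.74), 'y': np.float64(-97.67), 'phi': np.float64(-29.19)} [ 0.825  -0.3363  2.177  -0.6252  0.8818 -1.5435]
(array([-0.0054,  0.0036, -0.0023]), array([-0.0029, -0.0039, -0.0032]))
```

View pics/w1.png

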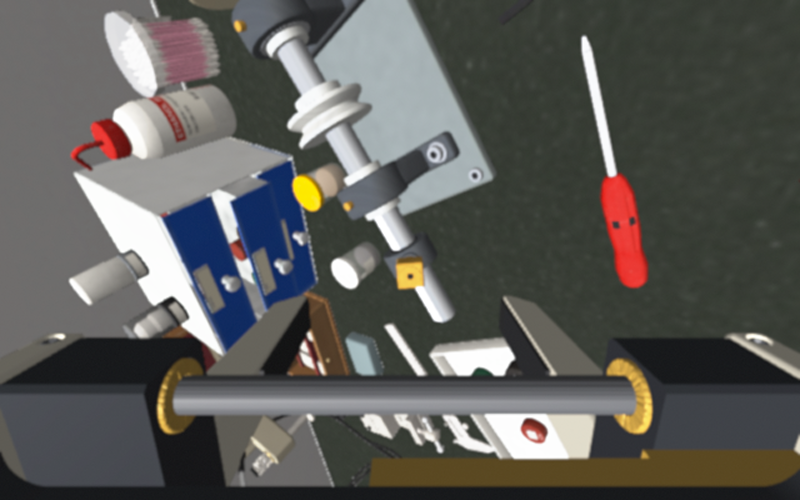

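The wrist view shows the collar and brass head at ≈(328,218) in raw pixels, nearly square to the jaws. I'll zoom in for the flat.

Run:
```python
from h import *
w=np.load("w1.npy",allow_pickle=True).item()
crop(w,(285,150,375,262),5.3,"w2.png")
```

```text
(no output)
```

View pics/w2.png

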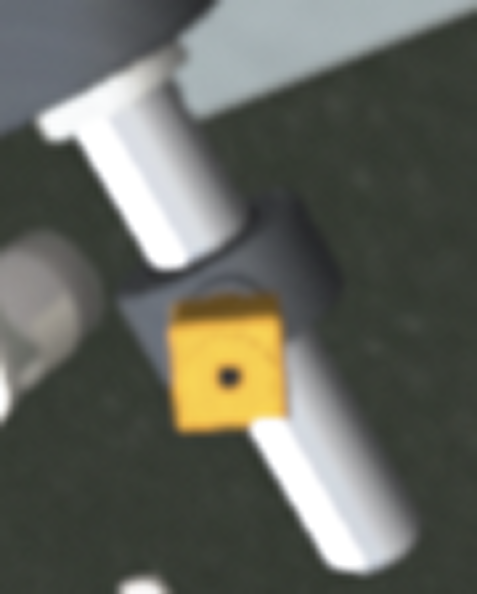

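```bash
cat > edge.py <<'E'
from h import *
def cyl(ys,b,r=10): return s2w(np.array([r*np.sin(b),ys,75+r*np.cos(b)]))[0]
def prof(f,ys,b0,lo=-16,hi=16,step=.25):
    # sample image along a line perpendicular to the axis, parameter in mm in plane through axis perpendicular to view
    c=s2w([0,ys,75])[0]; e=np.array(f["eye"]); d=c-e; dp=np.linalg.norm(d); 
    t=np.cross(d/dp,yd); t/=np.linalg.norm(t)   # sideways direction
    ss=np.arange(lo,hi,step); px=proj(f,c+ss[:,None]*t)
    g=cv2.remap(f["image"].astype(np.float32),px[:,0].astype(np.float32)[None],px[:,1].astype(np.float32)[None],cv2.INTER_LINEAR)[0]
    n=-(d-(d@yd)*yd); n/=np.linalg.norm(n); ns=SR.T@n; tv=np.arctan2(ns[0],ns[2]); ts=SR.T@t
    return ss,g.mean(1),tv,np.arctan2(ts[0],ts[2])
E
python3 - <<'E'
from edge import *
w=np.load("w1.npy",allow_pickle=True).item()
for ys in (-155,-145,-135,-84,-78,-72):
    ss,g,tv,ta=prof(w,ys,0,-15,15,1.)
    print(ys,"view",round(tv,3),"side",round(ta,3),g.astype(int))
print(proj(w,[cyl(-155,0),cyl(-72,0)]))
E
```

```text
-155 view 0.815 side 2.386 [ 55  56  56  57  67 113 196 251 255 255 255 253 244 224 216 215 211 204
 192 180 166 150 134 115  97  81  69  61  56  56]
-145 view 0.815 side 2.386 [ 56  56  57  56  61 117 208 250 255 255 255 254 243 227 218 216 213 206
 193 180 166 151 134 115  97  81  69  60  55  54]
-135 view 0.815 side 2.386 [ 56  55  55  54  63 113 209 250 255 255 255 254 246 227 219 217 214 207
 195 181 166 150 134 114  96  80  69  60  56  56]
-84 view 0.815 side 2.386 [ 56  58  59  60  71 129 216 254 255 255 255 254 244 229 222 222 220 214
 202 186 169 153 136 117  97  80  69  62  59  57]
-78 view 0.815 side 2.386 [ 53  55  57  55  65 125 215 254 255 255 255 254 243 228 222 222 220 214
 202 186 169 153 136 117  96  80  68  59  58  58]
-72 view 0.815 side 2.386 [ 55  55  54  54  66 124 212 253 255 255 255 253 242 227 222 222 220 215
 201 186 170 153 135 116  98  90 112 137 151 159]
[[345.76427812 251.30764476]
 [305.19946949 181.80890496]]
```

Run:
```python
from edge import *
for n in "ts":
  f=np.load(n+".npy",allow_pickle=True).item()
  for L in ([-155,-150,-145,-140,-135,-130,-125],[-84,-80,-76,-72]):
    G=[prof(f,y,0,-15,15,1.) for y in L]; print(n,round(G[0][2],3),round(G[0][3],3),np.mean([g[1] for g in G],0).astype(int))
w=np.load("w1.npy",allow_pickle=True).item()
G=[prof(w,y,0,-15,15,.5) for y in (-155,-150,-145,-140,-135)]; print(np.mean([g[1] for g in G],0).astype(int))
```

```text
t 0.14 1.711 [ 51  47  44  53  83 139 204 242 252 253 252 250 250 250 251 250 242 226
 206 189 178 171 161 143 117  90  68  54  49  49]
t 0.14 1.711 [106 104 101 106 112 146 207 246 251 253 252 250 250 251 252 251 240 227
 209 192 184 177 165 149 131 119 111 106 108 109]
s 0.646 2.217 [ 44  40  37  39  67 147 212 220 223 223 221 218 209 197 180 166 162 159
 156 157 155 147 135 119 104  90  77  66  55  47]
s 0.646 2.217 [ 44  40  33  43  99 183 239 254 255 255 254 253 243 224 206 196 193 190
 183 170 154 137 119  98  77  58  47  44  44  45]
[ 56  56  55  55  55  55  54  55  62  80 113 156 203 236 250 254 255 255
 255 255 254 254 254 251 245 235 227 221 218 217 216 215 213 210 205 199
 193 187 180 173 166 158 151 142 134 125 115 106  97  88  81  74  69  64
  60  58  56  56  56  56]
```

Run:
```python
from h import *
np.set_printoptions(precision=2,suppress=True)
w=np.load("w1.npy",allow_pickle=True).item(); s=np.load("s.npy",allow_pickle=True).item();t=np.load("t.npy",allow_pickle=True).item()
hsv=cv2.cvtColor(w["image"],cv2.COLOR_RGB2HSV)
m=cv2.inRange(hsv,(12,110,90),(35,255,255)); m[:,:285]=0;m[:,375:]=0;m[:190]=0;m[262:]=0
c=max(cv2.findContours(m,cv2.RETR_EXTERNAL,cv2.CHAIN_APPROX_NONE)[0],key=cv2.contourArea); print(cv2.boundingRect(c),cv2.minAreaRect(c))
a=0.687; n=SR@np.array([np.sin(a),0,np.cos(a)]); u=SR@np.array([np.cos(a),0,-np.sin(a)])
p=s2w([50.3*np.sin(a),-104.2,75+50.3*np.cos(a)])[0]
k=5.3;q=lambda x,y:(x/k+285-.4,y/k+150-.4)
P=[rayplane(w,q(*c),p,n)-p for c in [(173,324),(283,317),(288,416),(180,432)]]
P=np.array([[x@u,x@yd] for x in P]);print(P,P.mean(0))
for i in range(4):
    d=P[(i+1)%4]-P[i]; print(np.linalg.norm(d),np.degrees(np.arctan2(d[1],d[0]))%90)
h=q(229,377)
x=rayplane(w,h,p,n)-p; print("hole",x@u,x@yd)
T=(182/4.4+239.6,254/4.4+149.6);S=(117/4.5+254.6,114/4.5+164.6)
for f,g in ((t,T),(s,S)):
    P,e=tri(w,h,f,g); print(w2s(P),e)
```

```text
(317, 206, 22, 26) ((327.5, 218.5), (25.0, 21.0), 90.0)
[[ -3.25  12.32]
 [ 12.43   4.92]
 [  5.26 -10.05]
 [-11.19  -4.03]] [0.81 0.79]
17.341254788728904 64.72445771403434
16.595863886043478 64.43120249127065
17.522557575140535 69.90135158069938
18.17776706279668 64.1105440345469
hole 0.1932116242924792 0.31863929437593
[[  32.08 -104.25  113.71]] 0.6975785601689191
[[  31.01 -104.36  112.92]] 0.1783063730125212
```

Run:
```python
from h import *
np.set_printoptions(precision=4,suppress=True)
p,M,o=tool(); 
for r in (70,46.3):
  pt,Mt=pose(0.686,r,-104.2,-26); print(delta(p,M,pt,Mt))
```

```text
(array([-0.0048,  0.002 ,  0.0588]), array([-0.0027, -0.0028, -0.0566]))
(array([-0.0048,  0.0021,  0.0825]), array([-0.0027, -0.0028, -0.0566]))
```

```bash
python3 -m creep '[[-0.0048,0.002,0.015,-0.0027,-0.0028,-0.0566,-1],[0,0,0.02,0,0,0,-1],[0,0,0.02,0,0,0,-1],[0,0,0,0,0,0,-1]]'
python3 - <<'E'
from h import *
np.set_printoptions(precision=4,suppress=True)
p,M,o=tool(); print(st(p,M),o["q"],o["force"])
pt,Mt=pose(0.686,46.3,-104.2,-26); print(delta(p,M,pt,Mt))
w=grab_frame("wrist"); crop(w,(200,120,440,320),3.3,"w3.png");np.save("w3.npy",w,allow_pickle=True)
E
```

```text
clock: 2.77
position: [495.9, 343.7, 129.2]
tcp_rot: [-1.383, 2.102, -0.459]
force: [-0.2, -0.8, -1.0]
opening: 93.1
{'lean': np.float64(0.683), 'tiltY': np.float64(0.002), 'posang': np.float64(0.7375), 'r': np.float64(73.22), 'y': np.float64(-107.37), 'phi': np.float64(-25.67)} [ 0.7824 -0.1856  2.1417 -0.6637  0.7612 -1.5609] [-0.1889 -0.7625 -0.9727]
(array([ 0.0012, -0.0049,  0.0268]), array([0.0036, 0.0005, 0.0057]))
```

View pics/w3.png

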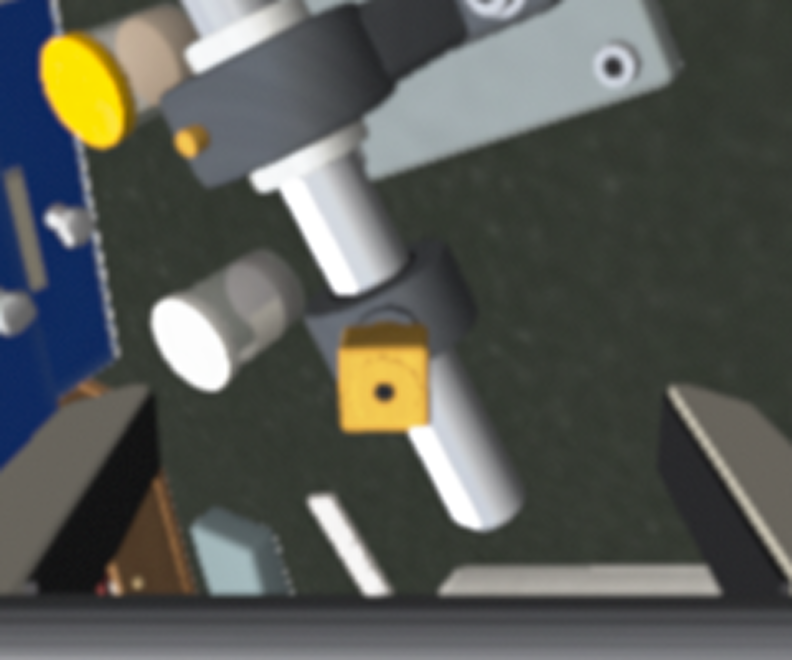

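```bash
python3 -m creep '[[0.0012,-0.0049,0.007,0.0036,0.0005,0.0057,-1],[0,0,0.01,0,0,0,-1],[0,0,0.01,0,0,0,-1],[0,0,0,0,0,0,-1],[0,0,0,0,0,0,-1]]'
python3 - <<'E'
from h import *
np.set_printoptions(precision=4,suppress=True)
p,M,o=tool(); print(st(p,M),o["force"])
pt,Mt=pose(0.686,46.3,-104.2,-26); print(delta(p,M,pt,Mt))
w=grab_frame("wrist"); crop(w,(200,150,440,320),3.3,"w4.png");np.save("w4.npy",w,allow_pickle=True)
E
```

```text
clock: 3.23
position: [516.8, 342.1, 114.7]
tcp_rot: [-1.372, 2.102, -0.459]
force: [0.0, 0.4, 1.0]
opening: 93.1
{'lean': np.float64(0.6897), 'tiltY': np.float64(0.0021), 'posang': np.float64(0.6202), 'r': np.float64(48.81), 'y': np.float64(-104.89), 'phi': np.float64(-26.09)} [0.0067 0.3506 1.0341]
(array([0.002 , 0.0026, 0.0024]), array([-0.0024,  0.0035, -0.0016]))
```

View pics/w4.png

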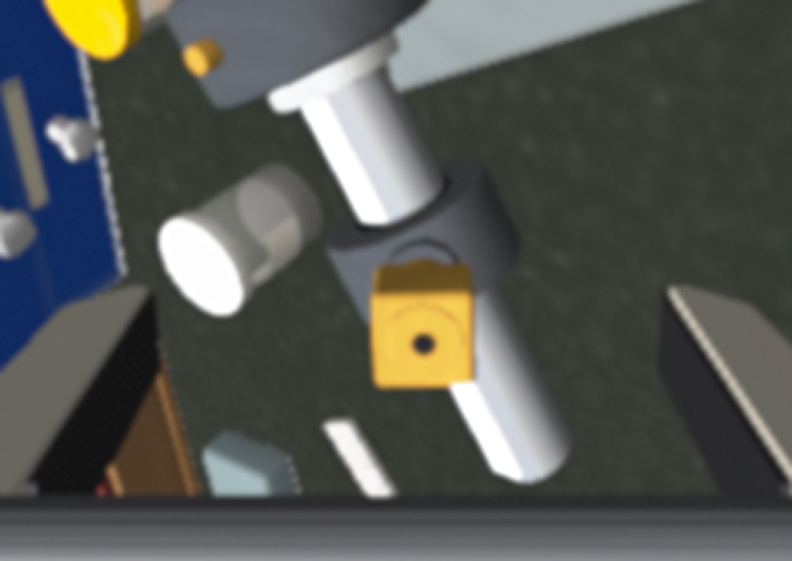

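```bash
python3 -m creep '[[0.002,0.0026,0.0024,0,0,0,-1],[0,0,0,0,0,0,-1],[0,0,0,0,0,0,-1]]'
python3 - <<'E'
from h import *
np.set_printoptions(precision=4,suppress=True)
p,M,o=tool(); print(st(p,M),o["force"])
pt,Mt=pose(0.686,46.3,-104.2,-26); print(delta(p,M,pt,Mt))
w=grab_frame("wrist"); crop(w,(200,150,440,320),3.3,"w5.png");np.save("w5.npy",w,allow_pickle=True)
E
```

```text
clock: 3.53
position: [515.8, 341.1, 110.3]
tcp_rot: [-1.372, 2.102, -0.459]
force: [0.5, -0.4, 0.6]
opening: 93.1
{'lean': np.float64(0.6894), 'tiltY': np.float64(0.002), 'posang': np.float64(0.6949), 'r': np.float64(46.01), 'y': np.float64(-103.99), 'phi': np.float64(-26.08)} [ 0.4889 -0.4455  0.5723]
(array([-0.0004, -0.0003, -0.0003]), array([-0.0022,  0.0033, -0.0014]))
```

View pics/w5.png

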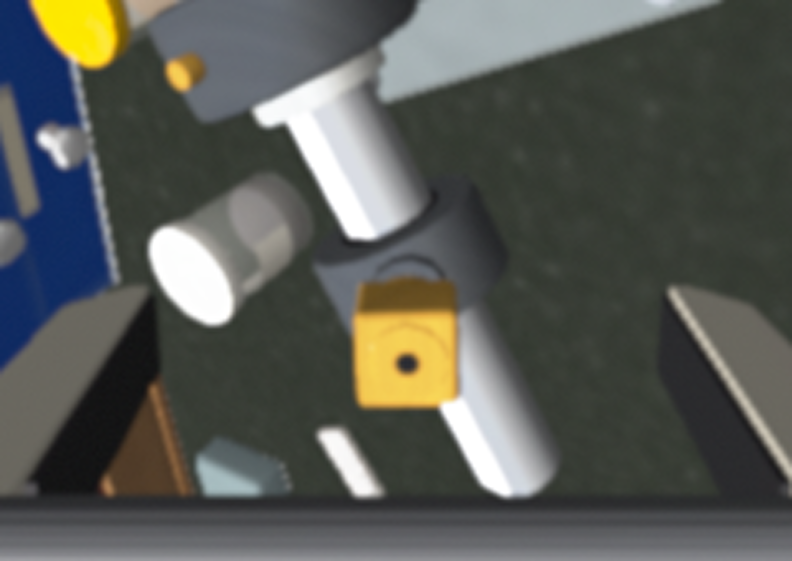

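```bash
python3 -m creep '[[0,0,0,0,0,0,1],[0,0,0,0,0,0,1],[0,0,0,0,0,0,1],[0,0,0,0,0,0,1],[0,0,0,0,0,0,1],[0,0,0,0,0,0,1],[0,0,0,0,0,0,1],[0,0,0,0,0,0,1]]'
python3 - <<'E'
from h import *
np.set_printoptions(precision=4,suppress=True)
p,M,o=tool(); print(st(p,M),o["force"],o["moment"],o["opening"],o["q"])
w=grab_frame("wrist"); crop(w,(200,150,440,320),3.3,"w6.png");np.save("w6.npy",w,allow_pickle=True)
E
```

```text
clock: 4.25
position: [516.1, 341.0, 110.2]
tcp_rot: [-1.372, 2.102, -0.459]
force: [-0.9, -0.1, 0.0]
opening: 44.2
{'lean': np.float64(0.6893), 'tiltY': np.float64(0.0018), 'posang': np.float64(0.6914), 'r': np.float64(45.71), 'y': np.float64(-103.91), 'phi': np.float64(-26.09)} [-0.9431 -0.1483  0.0359] [ 0.0753  0.3565 -0.0471] 44.24885715288849 [ 0.748  -0.1211  2.1271 -0.6937  0.7002 -1.5369]
```

View pics/w6.png

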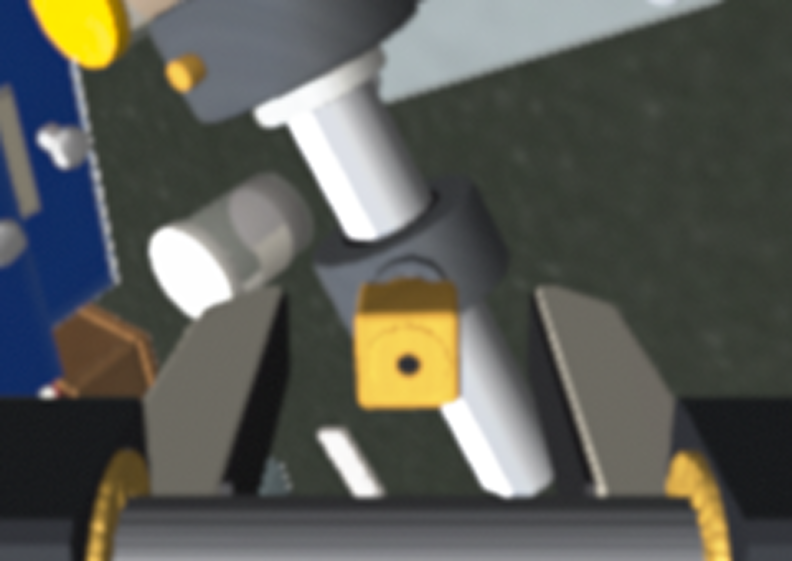

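```bash
python3 -m creep '[[0,0,0,0,0,0,1],[0,0,0,0,0,0,1],[0,0,0,0,0,0,1],[0,0,0,0,0,0,1],[0,0,0,0,0,0,1],[0,0,0,0,0,0,1],[0,0,0,0,0,0,1],[0,0,0,0,0,0,1]]'
python3 - <<'E'
from h import *
np.set_printoptions(precision=4,suppress=True)
p,M,o=tool(); print(st(p,M),o["force"],o["moment"],o["opening"],o["q"])
w=grab_frame("wrist"); crop(w,(200,150,440,320),3.3,"w7.png");np.save("w7.npy",w,allow_pickle=True)
E
```

```text
clock: 4.97
position: [516.0, 341.0, 110.2]
tcp_rot: [-1.372, 2.102, -0.459]
force: [0.3, -0.4, -0.8]
opening: 17.6
{'lean': np.float64(0.6893), 'tiltY': np.float64(0.0018), 'posang': np.float64(0.6931), 'r': np.float64(45.69), 'y': np.float64(-103.9), 'phi': np.float64(-26.08)} [ 0.3066 -0.3561 -0.8316] [-0.0228  0.5058  0.1204] 17.570788716465405 [ 0.748  -0.1211  2.1272 -0.6937  0.7002 -1.537 ]
```

View pics/w7.png

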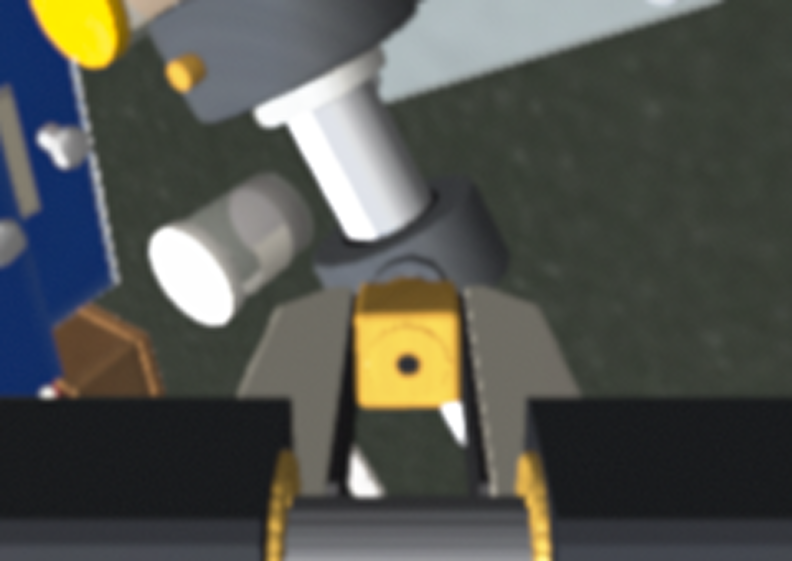

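```bash
cat >> h.py <<'E'
def orbit(p,M,th):
    ax=M.T@yd; c=s2w([0,w2s(p)[0][1],75])[0]; c=(c-p)@M/1000; Rw=R.from_rotvec(ax*th)
    return np.r_[c-Rw.apply(c), ax*th]
E
python3 - <<'E'
from h import *
np.set_printoptions(precision=5,suppress=True)
p,M,o=tool(); r=orbit(p,M,-0.08); print(r)
p2,M2=sim(p,M,[r]*11); print(st(p2,M2))
rr=[0.00341,-0.00133,0.00018,-0.02944,-0.07439,0,1]
E
```

```text
[-0.00161 -0.00328  0.00013 -0.07185  0.03518  0.00015]
{'lean': np.float64(-0.1907), 'tiltY': np.float64(0.0018), 'posang': np.float64(-0.1875), 'r': np.float64(45.72), 'y': np.float64(-103.93), 'phi': np.float64(-26.08)}
```

```bash
python3 -m creep '[[-0.0016,-0.0033,0.00013,-0.0718,0.0352,0,1],[-0.0016,-0.0033,0.00013,-0.0718,0.0352,0,1],[-0.0016,-0.0033,0.00013,-0.0718,0.0352,0,1]]'
python3 - <<'E'
from h import *
np.set_printoptions(precision=5,suppress=True)
p,M,o=tool(); print(st(p,M),o["force"],o["moment"],o["opening"])
E
```

```text
clock: 5.27
position: [523.8, 341.2, 114.7]
tcp_rot: [-1.502, 2.295, -0.314]
force: [6.3, -1.1, -14.3]
opening: 17.8
{'lean': np.float64(0.443), 'tiltY': np.float64(0.0022), 'posang': np.float64(0.4952), 'r': np.float64(45.09), 'y': np.float64(-103.73), 'phi': np.float64(-25.96)} [  6.25464  -1.14608 -14.31787] [-0.33547  0.39498 -0.12043] 17.767061430562222
```

```bash
python3 -m creep '[[0,0,0,0,0,0,1],[0,0,0,0,0,0,1]]'
python3 - <<'E'
from h import *
np.set_printoptions(precision=5,suppress=True)
p,M,o=tool(); print(st(p,M),o["force"],o["moment"],o["opening"])
w=grab_frame("wrist"); crop(w,(200,120,440,320),3.3,"w8.png");np.save("w8.npy",w,allow_pickle=True)
E
```

```text
clock: 5.43
position: [525.5, 341.1, 116.0]
tcp_rot: [-1.495, 2.295, -0.317]
force: [-5.7, -0.1, 4.8]
opening: 17.7
{'lean': np.float64(0.4478), 'tiltY': np.float64(0.0012), 'posang': np.float64(0.4487), 'r': np.float64(45.48), 'y': np.float64(-103.62), 'phi': np.float64(-26.19)} [-5.74086 -0.0778   4.78816] [0.02719 1.14311 0.16685] 17.743036854419127
```

View pics/w8.png

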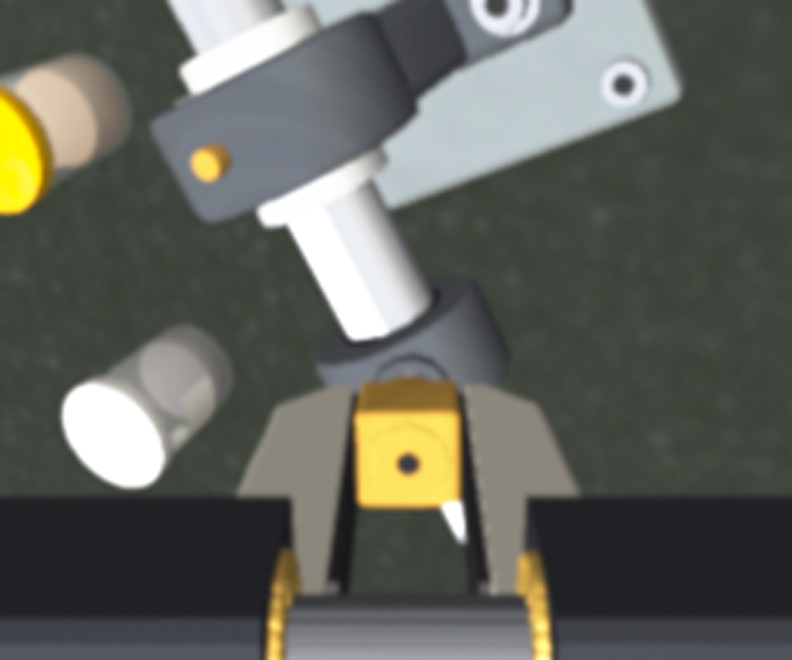

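```bash
python3 -m creep '[[-0.001,-0.002,0.00005,-0.044,0.0215,0,1],[-0.001,-0.002,0.00005,-0.044,0.0215,0,1],[-0.001,-0.002,0.00005,-0.044,0.0215,0,1],[-0.001,-0.002,0.00005,-0.044,0.0215,0,1],[-0.001,-0.002,0.00005,-0.044,0.0215,0,1],[-0.001,-0.002,0.00005,-0.044,0.0215,0,1],[0,0,0,0,0,0,1],[0,0,0,0,0,0,1]]'
python3 - <<'E'
from h import *
np.set_printoptions(precision=5,suppress=True)
p,M,o=tool(); print(st(p,M),o["force"],o["moment"],o["opening"]); print(orbit(p,M,-.05))
E
```

```text
clock: 6.15
position: [537.7, 341.7, 119.4]
tcp_rot: [-1.642, 2.518, -0.119]
force: [-3.9, -0.2, 2.1]
opening: 17.7
{'lean': np.float64(0.155), 'tiltY': np.float64(0.0004), 'posang': np.float64(0.1683), 'r': np.float64(45.08), 'y': np.float64(-103.67), 'phi': np.float64(-26.09)} [-3.89802 -0.19915  2.10348] [-0.10727  0.98131  0.16688] 17.745660048096063
[-0.00099 -0.00202  0.00003 -0.0449   0.02199  0.00002]
```

```bash
python3 -m creep '[[-0.00105,-0.00205,0.00005,-0.044,0.0215,0,1],[-0.00105,-0.00205,0.00005,-0.044,0.0215,0,1],[-0.00105,-0.00205,0.00005,-0.044,0.0215,0,1],[-0.00105,-0.00205,0.00005,-0.044,0.0215,0,1],[-0.00105,-0.00205,0.00005,-0.044,0.0215,0,1],[-0.00105,-0.00205,0.00005,-0.044,0.0215,0,1],[0,0,0,0,0,0,1],[0,0,0,0,0,0,1]]'
python3 - <<'E'
from h import *
np.set_printoptions(precision=5,suppress=True)
p,M,o=tool(); print(st(p,M),o["force"],o["moment"],o["opening"]); print(orbit(p,M,-.05))
w=grab_frame("wrist"); crop(w,(180,60,460,290),2.8,"w9.png");np.save("w9.npy",w,allow_pickle=True)
E
```

```text
clock: 6.82
position: [551.1, 342.3, 119.2]
tcp_rot: [1.65, -2.529, -0.107]
force: [-4.7, -1.9, -0.2]
opening: 17.8
{'lean': np.float64(-0.1389), 'tiltY': np.float64(-0.0007), 'posang': np.float64(-0.1329), 'r': np.float64(44.63), 'y': np.float64(-103.74), 'phi': np.float64(-26.08)} [-4.68382 -1.87544 -0.20997] [-0.25221  1.05861  0.18144] 17.794778106695553
[-0.00098 -0.002    0.00004 -0.04491  0.02198 -0.00003]
```

View pics/w9.png

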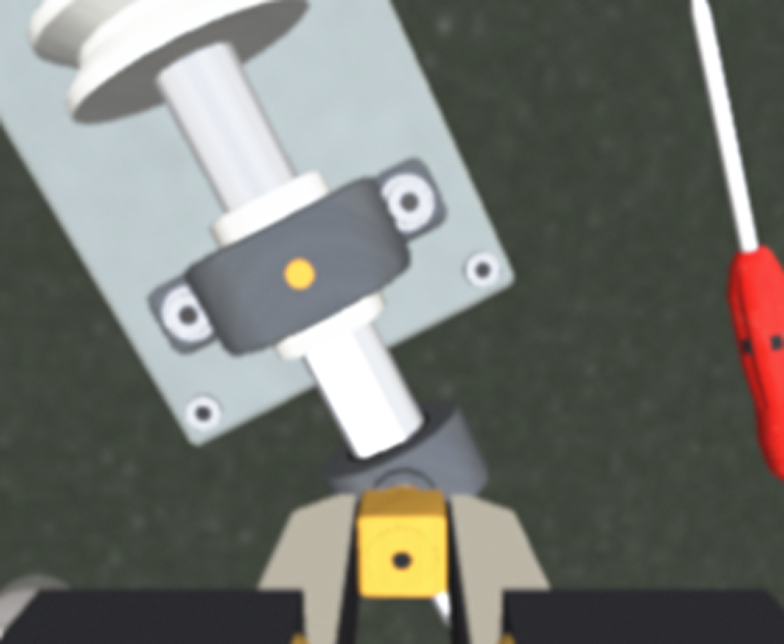

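```bash
cat > lean.py <<'E'
from edge import *
import sys
w=np.load(sys.argv[1],allow_pickle=True).item(); L=eval(sys.argv[2])
G=[prof(w,y,0,-14,14,.25) for y in L]
for g in G[::max(1,len(G)//3)]: pass
gm=np.mean([g[1] for g in G],0); ss=G[0][0]
print("view",[round(g[2],3) for g in G],"side",round(G[0][3],3))
print([(float(a),int(b)) for a,b in zip(ss[::2],gm[::2])])
crop(w,tuple(eval(sys.argv[3])),float(sys.argv[4]),sys.argv[5])
E
python3 lean.py w9.npy "[-84,-82,-80,-78,-76,-74,-72]" "(270,160,350,240)" 8 w9z.png
```

```text
view [np.float64(0.027), np.float64(0.027), np.float64(0.027), np.float64(0.027), np.float64(0.027), np.float64(0.027), np.float64(0.027)] side 1.597
[(-14.0, 77), (-13.5, 77), (-13.0, 78), (-12.5, 79), (-12.0, 79), (-11.5, 79), (-11.0, 79), (-10.5, 78), (-10.0, 80), (-9.5, 88), (-9.0, 108), (-8.5, 141), (-8.0, 186), (-7.5, 230), (-7.0, 251), (-6.5, 254), (-6.0, 255), (-5.5, 255), (-5.0, 255), (-4.5, 255), (-4.0, 255), (-3.5, 255), (-3.0, 255), (-2.5, 255), (-2.0, 255), (-1.5, 255), (-1.0, 255), (-0.5, 255), (0.0, 255), (0.5, 255), (1.0, 255), (1.5, 255), (2.0, 255), (2.5, 255), (3.0, 255), (3.5, 255), (4.0, 254), (4.5, 254), (5.0, 251), (5.5, 245), (6.0, 241), (6.5, 240), (7.0, 240), (7.5, 240), (8.0, 239), (8.5, 237), (9.0, 233), (9.5, 226), (10.0, 212), (10.5, 187), (11.0, 155), (11.5, 121), (12.0, 94), (12.5, 80), (13.0, 76), (13.5, 77)]
```

View pics/w9z.png

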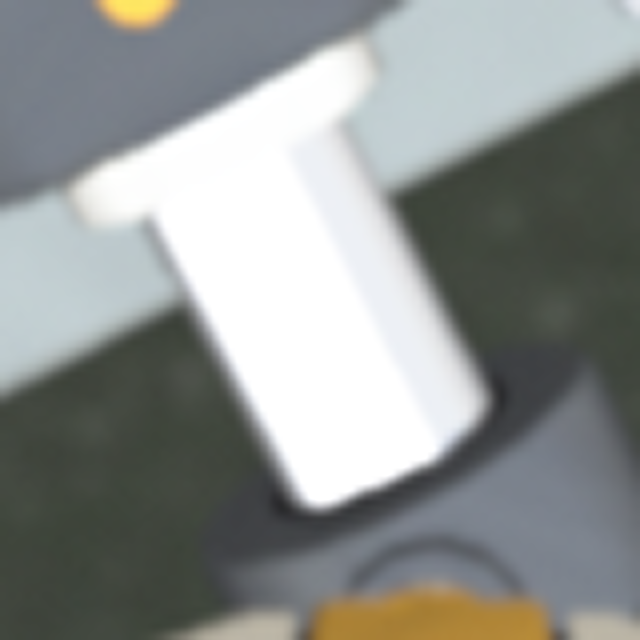

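```bash
cat > multi.py <<'E'
from edge import *
import sys
def chan(f,L,ch,lo=-14,hi=14,step=.25):
    g=dict(f); im=f["image"]; g["image"]=np.repeat(im[:,:,ch:ch+1],3,2)
    G=[prof(g,y,0,lo,hi,step) for y in L]; return G[0][0],np.mean([x[1] for x in G],0),G[0][2]
def cross(ss,g,lev,i0,i1,d):
    for i in range(i0,i1,d):
        if (g[i]-lev)*(g[i+d]-lev)<=0 and g[i]!=g[i+d]: return ss[i]+(ss[i+d]-ss[i])*(lev-g[i])/(g[i+d]-g[i])
if __name__=="__main__":
  for n in sys.argv[1:]:
    f=np.load(n,allow_pickle=True).item()
    L=[-84,-82,-80,-78,-76,-74,-72]
    for ch in (0,2):
        ss,g,tv=chan(f,L,ch); print(n,ch,round(tv,3)); print(" ".join(f"{a:.0f}:{int(b)}" if abs(a%1)<.01 else str(int(b)) for a,b in zip(ss[::2],g[::2])))
        d=np.gradient(g); 
        print("  grad minima",[(float(ss[i]),round(d[i],1)) for i in range(2,len(ss)-2) if abs(d[i])>2 and abs(d[i])==max(abs(d[i-2:i+3]))])
E
python3 multi.py w1.npy w5.npy w8.npy w9.npy s.npy t.npy
```

```text
w1.npy 0 0.815
-14:54 54 -13:54 54 -12:54 56 -11:65 82 -10:122 169 -9:211 243 -8:254 254 -7:255 255 -6:255 255 -5:255 254 -4:253 249 -3:241 231 -2:224 219 -1:218 218 0:218 218 1:217 214 2:211 206 3:200 193 4:185 177 5:168 160 6:152 144 7:135 126 8:116 106 9:96 88 10:81 77 11:75 73 12:73 73 13:74 74
  grad minima [(-9.75, np.float32(23.3)), (-2.75, np.float32(-4.7)), (5.0, np.float32(-4.2)), (8.5, np.float32(-5.3))]
w1.npy 2 0.815
-14:51 51 -13:52 51 -12:51 54 -11:63 81 -10:123 172 -9:214 244 -8:254 254 -7:255 255 -6:255 255 -5:255 254 -4:254 251 -3:245 239 -2:233 229 -1:228 228 0:227 226 1:224 221 2:217 211 3:204 196 4:187 179 5:171 162 6:154 146 7:137 128 8:118 108 9:98 89 10:82 78 11:75 73 12:72 72 13:73 74
  grad minima [(-9.75, np.float32(24.3)), (-2.75, np.float32(-3.4)), (4.5, np.float32(-4.2)), (8.5, np.float32(-5.2))]
w5.npy 0 0.854
-14:63 58 -13:56 54 -12:53 52 -11:53 64 -10:98 159 -9:222 251 -8:254 255 -7:255 255 -6:255 255 -5:254 253 -4:246 232 -3:222 218 -2:217 217 -1:217 217 0:217 217 1:214 210 2:205 198 3:191 183 4:175 166 5:158 150 6:142 135 7:126 117 8:106 95 9:86 79 
[... 3364 characters left out ...]
 251 0:250 244 1:237 230 2:222 213 3:203 193 4:184 179 5:177 174 6:172 167 7:160 153 8:146 136 9:128 122 10:115 111 11:108 106 12:103 103 13:104 105
  grad minima [(-9.0, np.float32(15.6)), (0.5, np.float32(-3.4)), (2.75, np.float32(-5.0)), (8.25, np.float32(-4.9))]
t.npy 2 0.14
-14:108 106 -13:104 106 -12:109 113 -11:116 124 -10:149 180 -9:212 239 -8:249 251 -7:252 254 -6:254 253 -5:253 252 -4:252 252 -3:252 252 -2:252 253 -1:253 254 0:253 248 1:243 238 2:232 225 3:218 210 4:203 197 5:193 188 6:184 177 7:169 161 8:153 143 9:136 130 10:124 120 11:117 115 12:112 112 13:113 114
  grad minima [(-9.0, np.float32(15.7)), (0.5, np.float32(-2.5)), (2.75, np.float32(-3.8)), (8.25, np.float32(-5.1))]
```

Run:
```python
from h import *
w=np.load("w9.npy",allow_pickle=True).item()
crop(w,(298,200,340,232),18,"w9y.png")
w=np.load("w8.npy",allow_pickle=True).item()
crop(w,(290,200,335,232),17,"w8y.png")
```

```text
(no output)
```

View pics/w9y.png

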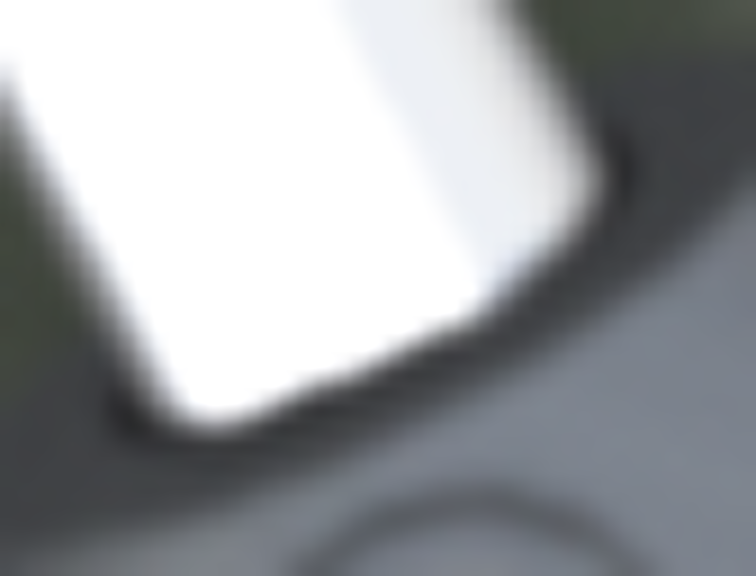

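View pics/w8y.png

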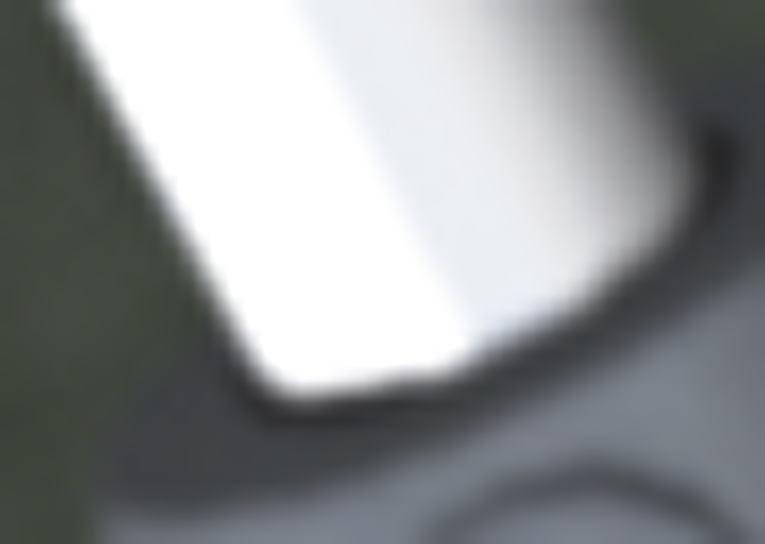

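Run:
```python
from h import *
np.set_printoptions(precision=2,suppress=True)
for n,k,o,pts in (("w9.npy",18,(298,200),[(200,435),(490,315),(150,395),(600,200),(345,380),(110,300)]),("w8.npy",17,(290,200),[(285,405),(455,375),(250,375),(690,200),(600,290)])):
    w=np.load(n,allow_pickle=True).item()
    for y in (-94.,):
        P=[w2s(rayplane(w,(c[0]/k+o[0]-.47,c[1]/k+o[1]-.47),s2w([0,y,75])[0],yd))[0]-[0,0,75] for c in pts]
        P=np.array(P)[:,[0,2]]; print(n,y,P.tolist(),np.hypot(*P.T)); d=P[1]-P[0]; print("len",np.hypot(*d),"tilt",np.arctan2(d[1],d[0]))
```

```text
w9.npy -94.0 [[-7.352708665059229, 4.147954903549248], [5.003740818930981, 7.711615239031147], [-8.925680083328638, -4.315561534026955], [11.0342056820415, 0.4636381265798377], [-1.1964216708524251, 6.551841703160221], [-9.639687352834375, -20.91872733482569]] [ 8.44  9.19  9.91 11.04  6.66 23.03]
len 12.860074604647087 tilt 0.28078541812224517
w8.npy -94.0 [[-7.046617483907018, 6.141397843840281], [3.139009520963219, 8.369804425311457], [-11.727237985607934, 1.261299340746973], [9.281453506426617, -4.086568025185301], [8.157319654282663, 3.488178672922743]] [ 9.35  8.94 11.79 10.14  8.87]
len 10.42654273355679 tilt 0.21538587093297762
```

Run:
```python
from multi import *
for n in ("w9.npy","w8.npy","w5.npy","w1.npy","w3.npy"):
    f=np.load(n,allow_pickle=True).item()
    for L in ([-62,-61],[-60,-59]):
        ss,g,tv=chan(f,L,1,-20,20,.5); print(n,L[0],round(tv,3)); print(" ".join(f"{a:.0f}:{int(b)}" if abs(a%2)<.01 else str(int(b)) for a,b in zip(ss[::1],g[::1])))
```

```text
w9.npy -62 0.027
-20:206 206 206 205 -18:205 204 204 203 -16:203 203 202 199 -14:195 195 205 220 -12:230 238 243 248 -10:251 252 253 253 -8:253 253 253 253 -6:253 253 254 254 -4:254 254 254 254 -2:254 254 254 254 0:254 254 254 254 2:254 254 254 254 4:254 254 254 254 6:254 254 254 254 8:254 254 254 254 10:254 254 253 253 12:252 251 248 243 14:237 228 216 201 16:193 195 200 203 18:204 204 204 204
w9.npy -60 0.027
-20:203 202 202 201 -18:199 199 196 195 -16:195 195 193 188 -14:180 178 186 202 -12:213 222 230 234 -10:241 243 243 243 -8:240 237 239 237 -6:234 235 237 234 -4:237 238 234 235 -2:237 235 235 238 0:234 234 237 232 2:233 236 234 235 4:239 235 236 242 6:241 243 243 240 8:242 244 241 243 10:245 244 246 248 12:245 242 240 231 14:222 216 204 191 16:183 184 189 196 18:197 198 199 199
w8.npy -62 0.612
-20:72 75 76 75 -18:74 72 71 70 -16:70 72 84 122 -14:179 231 247 253 -12:254 254 254 254 -10:254 254 254 254 -8:254 254 254 254 -6:254 254 254 254 -4:254 254 254 254 -2:253 253 253 254 0:254 254 254 254 2:254 253 253 252 4:252 251 250 249 6:247 243 240 237 8:233 229 224 218 10:209 201 1
[... 2091 characters left out ...]
6 218 237 245 -12:246 246 247 247 -10:246 246 247 247 -8:247 247 246 246 -6:245 245 245 245 -4:246 247 247 247 -2:247 246 244 242 0:241 239 237 234 2:231 227 223 219 4:214 208 202 196 6:189 183 178 171 8:166 160 153 146 10:140 134 127 122 12:118 114 111 107 14:106 109 119 134 16:151 164 170 173 18:173 173 173 173
w3.npy -60 0.842
-20:59 57 56 55 -18:55 56 55 55 -16:60 74 106 148 -14:193 225 239 242 -12:244 245 242 240 -10:240 241 238 239 -8:240 237 236 237 -6:237 234 235 238 -4:236 237 239 239 -2:237 237 237 232 0:229 229 227 221 2:217 215 208 203 4:199 195 187 181 6:177 170 165 161 8:157 150 144 139 10:133 128 123 118 12:113 109 105 101 14:98 98 105 120 16:139 155 163 168 18:170 170 169 169
```

```bash
python3 -m creep '[[-0.001,-0.002,0.00004,-0.0449,0.022,0,1],[0,0,0,0,0,0,1],[0,0,0,0,0,0,1]]'
python3 - <<'E'
from h import *
np.set_printoptions(precision=5,suppress=True)
p,M,o=tool(); print(st(p,M),o["force"],o["moment"],o["opening"]); print("yd in tool",M.T@yd)
w=grab_frame("wrist"); np.save("w10.npy",w,allow_pickle=True); print(proj(w,p-M[:,2]*(-0)+0), proj(w,p-M[:,2]*4))
crop(w,(280,180,370,280),6,"w10.png")
E
```

```text
clock: 7.12
position: [553.2, 342.5, 118.9]
tcp_rot: [1.627, -2.492, -0.144]
force: [-4.7, -1.5, -3.1]
opening: 17.6
{'lean': np.float64(-0.1884), 'tiltY': np.float64(-0.0003), 'posang': np.float64(-0.1803), 'r': np.float64(44.61), 'y': np.float64(-103.86), 'phi': np.float64(-26.05)} [-4.73676 -1.46554 -3.13824] [-0.27783  0.77289  0.20322] 17.563386630847724
yd in tool [ 0.89842 -0.43914  0.00034]
[[323.55999 255.62342]] [[323.57232 258.71457]]
```

View pics/w10.png

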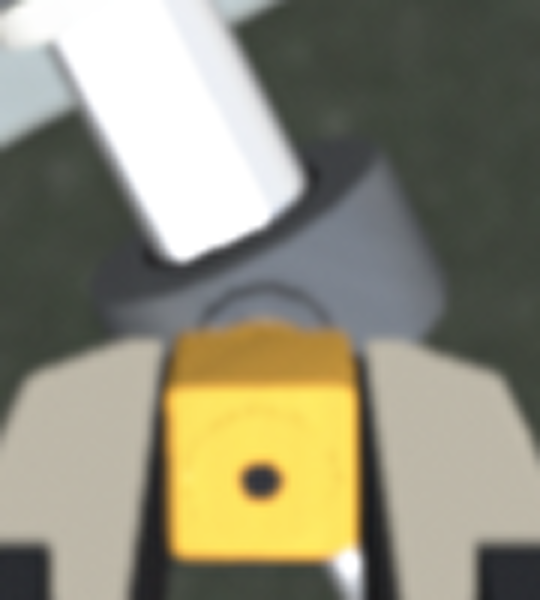

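```bash
python3 -m creep '[[0.0036,-0.00176,0,0,0,0,1],[0.0036,-0.00176,0,0,0,0,1],[0.0036,-0.00176,0,0,0,0,1],[0.0036,-0.00176,0,0,0,0,1],[0.0036,-0.00176,0,0,0,0,1],[0.0036,-0.00176,0,0,0,0,1],[0,0,0,0,0,0,1],[0,0,0,0,0,0,1]]'
python3 - <<'E'
from h import *
np.set_printoptions(precision=5,suppress=True)
p,M,o=tool(); print(st(p,M),o["force"],o["moment"],o["opening"]); print("yd in tool",M.T@yd)
w=grab_frame("wrist"); np.save("w11.npy",w,allow_pickle=True)
crop(w,(260,160,380,280),5,"w11.png")
E
```

```text
clock: 7.83
position: [554.0, 319.0, 119.0]
tcp_rot: [1.628, -2.492, -0.146]
force: [-3.7, 1.6, -8.8]
opening: 17.5
{'lean': np.float64(-0.1886), 'tiltY': np.float64(0.0011), 'posang': np.float64(-0.1762), 'r': np.float64(44.72), 'y': np.float64(-80.34), 'phi': np.float64(-26.0)} [-3.73181  1.62557 -8.82592] [0.442   0.50202 0.03292] 17.544745308298488
yd in tool [ 0.89881 -0.43834 -0.00114]
```

View pics/w11.png

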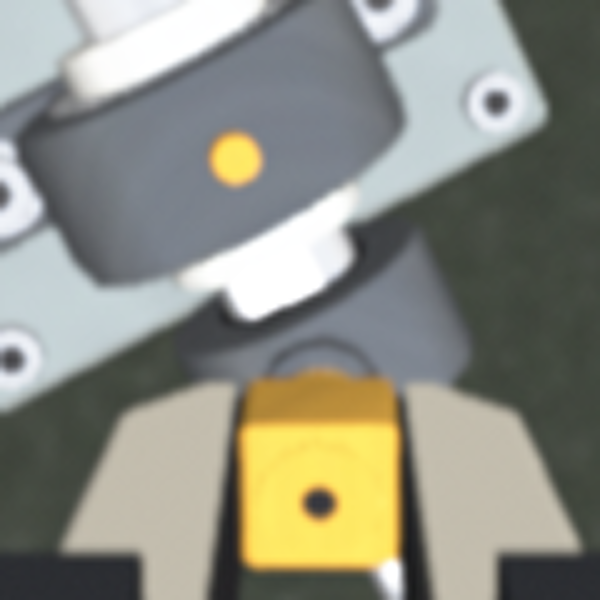

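```bash
python3 -m creep '[[0.00135,-0.00066,0,0,0,0,1],[0.00135,-0.00066,0,0,0,0,1],[0.00135,-0.00066,0,0,0,0,1],[0,0,0,0,0,0,1],[0,0,0,0,0,0,1]]'
python3 -m creep '[[0.00063,-0.00031,0,0,0,0,1],[0,0,0,0,0,0,1]]'
python3 -m creep '[[0.00063,-0.00031,0,0,0,0,1],[0,0,0,0,0,0,1]]'
python3 - <<'E'
from h import *
np.set_printoptions(precision=5,suppress=True)
p,M,o=tool(); print(st(p,M),o["force"],o["moment"],o["opening"])
E
```

```text
clock: 8.3
position: [554.2, 314.6, 119.0]
tcp_rot: [1.628, -2.491, -0.147]
force: [-4.8, 2.5, -9.6]
opening: 18.0
clock: 8.47
position: [554.3, 313.9, 119.0]
tcp_rot: [1.628, -2.491, -0.147]
force: [-5.4, 1.7, -10.2]
opening: 17.6
clock: 8.63
position: [554.3, 313.3, 119.0]
tcp_rot: [1.628, -2.491, -0.147]
force: [-4.8, 1.9, -10.3]
opening: 17.4
{'lean': np.float64(-0.1895), 'tiltY': np.float64(0.0013), 'posang': np.float64(-0.1786), 'r': np.float64(44.74), 'y': np.float64(-74.59), 'phi': np.float64(-25.99)} [ -4.78329   1.93387 -10.26074] [0.62669 0.70841 0.02788] 17.40316617527406
```

```bash
for i in 1 2; do python3 -m creep '[[0.00045,-0.00022,0,0,0,0,1],[0,0,0,0,0,0,1]]' | grep -E "pos|force"; done
python3 - <<'E'
from h import *
w=grab_frame("wrist"); np.save("w12.npy",w,allow_pickle=True)
crop(w,(270,180,370,270),6,"w12.png")
E
```

```text
position: [554.3, 312.8, 119.0]
force: [-4.7, 2.9, -11.1]
position: [554.3, 312.3, 119.0]
force: [-4.7, 3.4, -10.5]
```

View pics/w12.png

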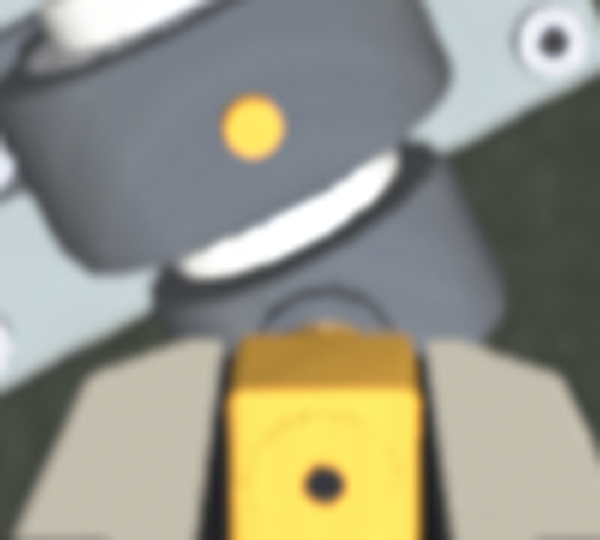

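```bash
for i in 1 2 3; do python3 -m creep '[[0.00036,-0.00018,0,0,0,0,1],[0,0,0,0,0,0,1]]' | grep -E "pos|force"; done
```

```text
position: [554.4, 311.9, 119.0]
force: [-4.6, 2.3, -10.1]
position: [554.4, 311.5, 119.0]
force: [-5.6, 3.8, -9.6]
position: [554.4, 311.2, 119.0]
force: [-5.4, 4.2, -10.8]
```

```bash
for i in 1 2 3; do python3 -m creep '[[0.00036,-0.00018,0,0,0,0,1],[0,0,0,0,0,0,1]]' | grep -E "pos|force"; done
```

```text
position: [554.4, 311.0, 119.0]
force: [-4.6, 4.1, -9.9]
position: [554.4, 310.9, 119.0]
force: [-5.1, 4.8, -9.8]
position: [554.4, 310.8, 119.1]
force: [-4.4, 6.8, -11.2]
```

```bash
for i in 1 2; do python3 -m creep '[[0.00036,-0.00018,0,0,0,0,1],[0,0,0,0,0,0,1]]' | grep -E "pos|force"; done
python3 - <<'E'
from h import *
np.set_printoptions(precision=5,suppress=True)
p,M,o=tool(); print(st(p,M),o["force"],o["moment"],o["opening"],o["q"])
w=grab_frame("wrist"); np.save("w13.npy",w,allow_pickle=True)
crop(w,(270,180,370,270),6,"w13.png")
s=grab_frame("scene"); crop(s,(250,150,380,240),6,"s13.png")
E
```

```text
position: [554.3, 310.6, 119.0]
force: [-4.8, 7.6, -10.7]
position: [554.3, 310.5, 119.1]
force: [-4.6, 8.2, -11.5]
{'lean': np.float64(-0.1892), 'tiltY': np.float64(0.0035), 'posang': np.float64(-0.1766), 'r': np.float64(44.76), 'y': np.float64(-71.86), 'phi': np.float64(-25.93)} [ -4.55832   8.2342  -11.48364] [ 1.71484  0.64795 -0.18784] 17.75402987523408 [ 0.39034  0.4615   1.30243  0.0678   1.55455 -2.34595]
```

View pics/w13.png

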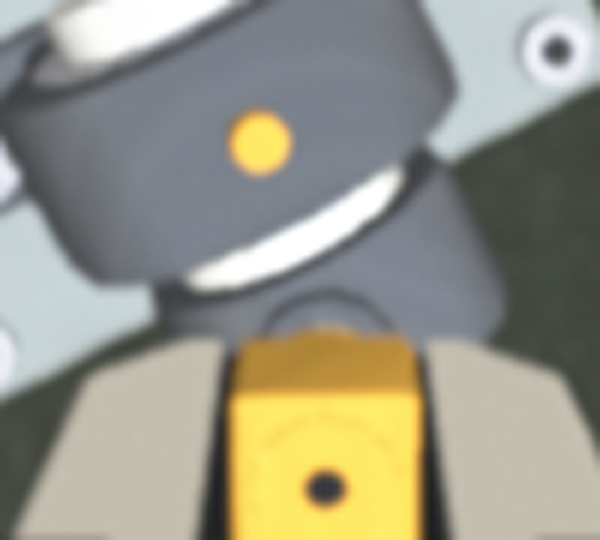

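View pics/s13.png

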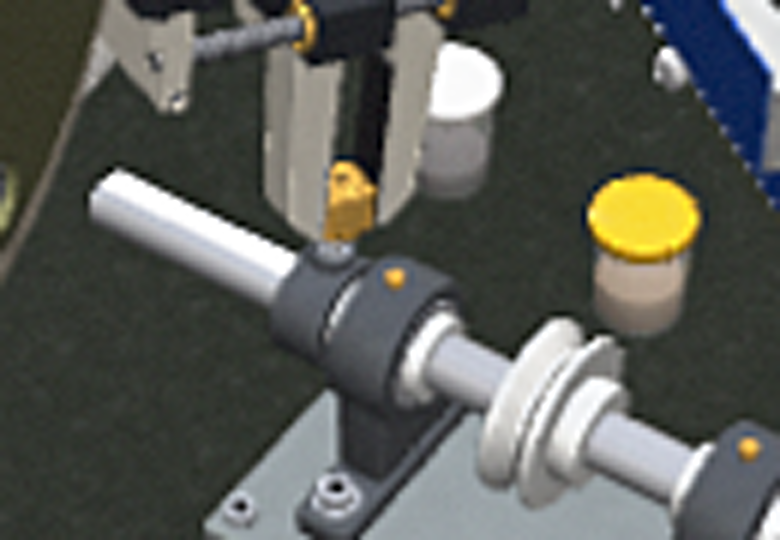

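```bash
cat > m.py <<'E'
from h import *
p,M,o=tool(); d=st(p,M); print("mz %.3f"%(np.array(o["moment"])@M[:,2]),"mt",(np.array(o["moment"])@M).round(2),"F",np.array(o["force"]).round(1),"phi",d["phi"],"lean",d["lean"],"tY",d["tiltY"],"pa",d["posang"],"r",d["r"],"y",d["y"],"q6",o["q"][5].round(3),"op",round(o["opening"],1),"t",round(o["clock"],2))
E
python3 m.py
for i in 1 2 3; do python3 -m creep '[[0,0,0.00029,0,0,0.1,1]]' >/dev/null; python3 m.py; done
python3 -m creep '[[0,0,0,0,0,0,1]]' >/dev/null; python3 m.py
```

```text
mz -0.116 mt [-1.25 -1.3  -0.12] F [ -4.7   8.1 -10.8] phi -25.93 lean -0.1892 tY 0.0034 pa -0.1763 r 44.76 y -71.86 q6 -2.346 op 17.6 t 10.45
mz -0.305 mt [-1.31 -1.22 -0.3 ] F [ -4.9   8.2 -10.8] phi -31.56 lean -0.1891 tY 0.0033 pa -0.177 r 44.49 y -71.81 q6 -2.248 op 17.6 t 10.53
mz -0.290 mt [-1.32 -1.05 -0.29] F [ -3.9   7.1 -11.8] phi -37.62 lean -0.1889 tY 0.0033 pa -0.1787 r 44.19 y -71.81 q6 -2.142 op 17.7 t 10.62
mz -0.284 mt [-1.42 -1.   -0.28] F [ -3.1   7.2 -10.7] phi -43.39 lean -0.1888 tY 0.0032 pa -0.1801 r 43.93 y -71.74 q6 -2.041 op 17.5 t 10.7
mz -0.196 mt [-1.46 -0.92 -0.2 ] F [ -5.6   8.2 -11.5] phi -43.49 lean -0.1889 tY 0.0032 pa -0.18 r 43.88 y -71.78 q6 -2.04 op 17.6 t 10.78
```

```bash
for i in 1 2 3 4 5; do python3 -m creep '[[0,0,0.00029,0,0,0.1,1]]' >/dev/null; python3 m.py; done
python3 - <<'E'
from h import *
w=grab_frame("wrist"); crop(w,(270,180,370,270),6,"w14.png");np.save("w14.npy",w,allow_pickle=True)
E
```

```text
mz -0.302 mt [-1.35 -0.85 -0.3 ] F [ -3.8   8.1 -11.3] phi -48.79 lean -0.1887 tY 0.0032 pa -0.1819 r 43.65 y -71.71 q6 -1.947 op 17.5 t 10.87
mz -0.303 mt [-1.44 -0.68 -0.3 ] F [ -4.4   7.4 -11.7] phi -54.82 lean -0.1887 tY 0.0031 pa -0.1824 r 43.34 y -71.63 q6 -1.842 op 17.6 t 10.95
mz -0.354 mt [-1.39 -0.58 -0.35] F [ -3.3   7.2 -11.9] phi -60.59 lean -0.1885 tY 0.003 pa -0.1836 r 43.05 y -71.6 q6 -1.741 op 17.8 t 11.03
mz -0.269 mt [-1.34 -0.39 -0.27] F [ -3.9   7.3 -11.5] phi -66.32 lean -0.1885 tY 0.0029 pa -0.1845 r 42.78 y -71.53 q6 -1.641 op 17.5 t 11.12
mz -0.259 mt [-1.32 -0.33 -0.26] F [ -3.    5.5 -11.8] phi -72.06 lean -0.1884 tY 0.0028 pa -0.1856 r 42.47 y -71.43 q6 -1.541 op 17.4 t 11.2
```

View pics/w14.png

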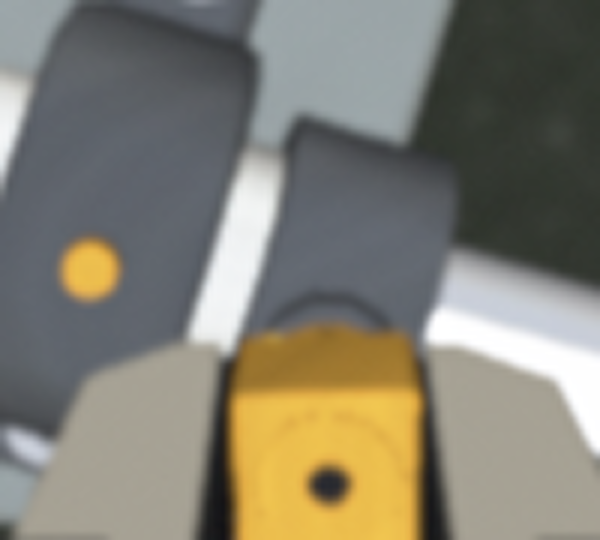

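```bash
for i in 1 2 3 4 5; do python3 -m creep '[[0,0,0.00029,0,0,0.1,1]]' >/dev/null; python3 m.py; done
```

```text
mz -0.360 mt [-1.28 -0.17 -0.36] F [ -3.3   6.4 -11.7] phi -77.52 lean -0.1884 tY 0.0027 pa -0.1856 r 42.19 y -71.36 q6 -1.446 op 17.6 t 11.33
mz -0.270 mt [-1.26  0.03 -0.27] F [ -3.2   5.4 -11.5] phi -83.49 lean -0.1884 tY 0.0025 pa -0.1859 r 41.93 y -71.29 q6 -1.342 op 17.9 t 11.42
mz -0.347 mt [-1.11  0.13 -0.35] F [ -3.1   4.9 -11. ] phi -89.25 lean -0.1884 tY 0.0025 pa -0.1867 r 41.64 y -71.2 q6 -1.241 op 17.5 t 11.5
mz -0.295 mt [-1.    0.27 -0.29] F [ -3.5   5.4 -11.7] phi -94.99 lean -0.1885 tY 0.0023 pa -0.186 r 41.3 y -71.1 q6 -1.141 op 17.8 t 11.58
mz -0.302 mt [-0.9   0.42 -0.3 ] F [ -4.2   5.9 -10.9] phi -100.72 lean -0.1885 tY 0.0021 pa -0.1859 r 41.04 y -71.01 q6 -1.041 op 17.6 t 11.67
```

```bash
for i in 1 2 3 4 5; do python3 -m creep '[[0,0,0.00029,0,0,0.1,1]]' >/dev/null; python3 m.py; done
```

```text
mz -0.282 mt [-0.73  0.54 -0.28] F [ -3.9   3.7 -12.1] phi -106.45 lean -0.1887 tY 0.002 pa -0.1846 r 40.74 y -70.93 q6 -0.941 op 17.7 t 11.75
mz -0.286 mt [-0.56  0.62 -0.29] F [ -3.8   4.3 -10.9] phi -112.18 lean -0.1888 tY 0.0019 pa -0.1839 r 40.46 y -70.87 q6 -0.841 op 17.7 t 11.83
mz -0.294 mt [-0.44  0.63 -0.29] F [-4.4  3.3 -9.9] phi -117.92 lean -0.1888 tY 0.0018 pa -0.1833 r 40.18 y -70.8 q6 -0.741 op 17.6 t 11.92
mz -0.235 mt [-0.27  0.79 -0.23] F [ -4.5   3.1 -10.2] phi -123.65 lean -0.1891 tY 0.0016 pa -0.1813 r 39.86 y -70.71 q6 -0.641 op 17.9 t 12.0
mz -0.276 mt [-0.07  0.81 -0.28] F [-4.4  2.3 -9.3] phi -129.38 lean -0.1892 tY 0.0015 pa -0.1794 r 39.58 y -70.66 q6 -0.541 op 17.6 t 12.08
```

```bash
python3 -m creep '[[-0.0004,-0.0005,0.00029,0,0,0.1,1]]' >/dev/null; python3 m.py
for i in 1 2 3; do python3 -m creep '[[-0.0001,-0.0001,0.00029,0,0,0.1,1]]' >/dev/null; python3 m.py; done
```

```text
mz -0.267 mt [-0.48  1.23 -0.27] F [ -5.2   6.  -10.6] phi -135.1 lean -0.1892 tY 0.0021 pa -0.1782 r 39.33 y -70.38 q6 -0.442 op 18.1 t 12.17
mz -0.283 mt [-0.1   1.23 -0.28] F [ -5.2   5.7 -10.3] phi -140.82 lean -0.1894 tY 0.0024 pa -0.1754 r 39.01 y -70.36 q6 -0.342 op 18.1 t 12.25
mz -0.290 mt [ 0.06  1.33 -0.29] F [-6.5  5.3 -8.8] phi -146.55 lean -0.1894 tY 0.0024 pa -0.1734 r 38.79 y -70.28 q6 -0.243 op 17.7 t 12.33
mz -0.306 mt [ 0.25  1.34 -0.31] F [-6.4  6.5 -9.1] phi -152.27 lean -0.1895 tY 0.0025 pa -0.1711 r 38.56 y -70.24 q6 -0.143 op 17.6 t 12.42
```

```bash
for i in 1 2 3 4; do python3 -m creep '[[-0.0001,0,0.00029,0,0,0.1,1]]' >/dev/null; python3 m.py; done
```

```text
mz -0.395 mt [ 0.6   1.41 -0.4 ] F [-6.9  6.6 -8.2] phi -157.99 lean -0.1897 tY 0.0025 pa -0.1694 r 38.34 y -70.22 q6 -0.043 op 17.6 t 12.5
mz -0.432 mt [ 0.83  1.44 -0.43] F [-7.4  5.2 -7.6] phi -163.71 lean -0.1899 tY 0.0026 pa -0.1673 r 38.12 y -70.2 q6 0.057 op 17.9 t 12.58
mz -0.467 mt [ 1.14  1.43 -0.47] F [-7.9  5.9 -5.7] phi -169.44 lean -0.19 tY 0.0027 pa -0.1651 r 37.94 y -70.18 q6 0.157 op 17.5 t 12.67
mz -0.499 mt [ 1.32  1.22 -0.5 ] F [-8.   5.7 -5. ] phi -175.16 lean -0.1896 tY 0.0027 pa -0.1684 r 37.86 y -70.07 q6 0.256 op 17.8 t 12.75
```

```bash
python3 -m creep '[[0,0,0,0,0,0,1]]' >/dev/null; python3 m.py
python3 - <<'E'
from h import *
w=grab_frame("wrist"); crop(w,(240,130,400,290),4,"w15.png");np.save("w15.npy",w,allow_pickle=True)
E
python3 m.py
```

```text
mz -0.464 mt [ 1.11  1.21 -0.46] F [-7.7  5.5 -6.7] phi -175.25 lean -0.1897 tY 0.0027 pa -0.1673 r 37.85 y -70.08 q6 0.258 op 17.6 t 12.83
mz -0.408 mt [ 1.17  1.2  -0.41] F [-7.5  5.7 -6.2] phi -174.99 lean -0.1897 tY 0.0027 pa -0.1671 r 37.83 y -70.07 q6 0.253 op 17.7 t 12.88
```

View pics/w15.png

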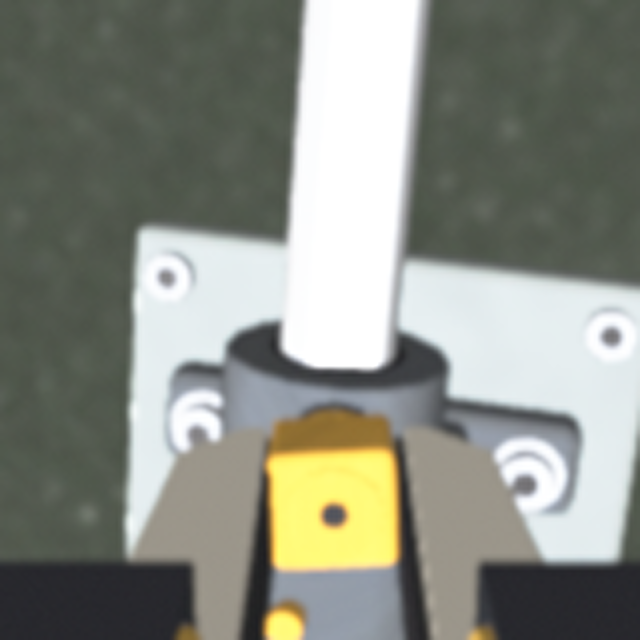

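```bash
python3 -m creep '[[0,0,0,0,0,0,-0.4],[0,0,0,0,0,0,-0.4],[0,0,0,0,0,0,-0.4],[0,0,0,0,0,0,-0.4],[0,0,0,0,0,0,-0.4],[0,0,0,0,0,0,-0.4]]'
python3 m.py
```

```text
clock: 13.38
position: [554.7, 307.2, 113.1]
tcp_rot: [-1.981, -2.252, 0.192]
force: [-0.3, 0.7, -0.3]
opening: 53.1
mz 0.021 mt [ 0.02 -0.09  0.02] F [-0.3  0.7 -0.3] phi -174.99 lean -0.1869 tY 0.0018 pa -0.2097 r 38.91 y -68.56 q6 0.252 op 53.1 t 13.38
```

```bash
python3 -m creep '[[0,0,-0.012,0,0,0,-0.4],[0,0,-0.02,0,0,0,-0.4],[0,0,-0.02,0,0,0,-0.4],[0,0,-0.02,0,0,0,-0.4],[0,0,0,0,0,0,-0.4],[0,0,0,0,0,0,-0.4]]'
python3 m.py
python3 - <<'E'
from h import *
w=grab_frame("wrist"); crop(w,(240,100,400,290),3.1,"w16.png");np.save("w16.npy",w,allow_pickle=True)
s=grab_frame("scene"); np.save("s16.npy",s,allow_pickle=True); crop(s,(250,150,380,240),6,"s16.png")
t=grab_frame("top"); np.save("t16.npy",t,allow_pickle=True); crop(t,(240,110,420,230),4.4,"t16.png")
E
```

```text
clock: 13.88
position: [569.0, 308.1, 185.6]
tcp_rot: [-1.982, -2.253, 0.188]
force: [0.2, -0.0, -0.8]
opening: 65.2
mz 0.032 mt [ 0.01 -0.09  0.03] F [ 0.2 -0.  -0.8] phi -174.97 lean -0.1843 tY 0.0029 pa -0.2 r 112.84 y -68.88 q6 0.253 op 65.2 t 13.88
```

View pics/w16.png

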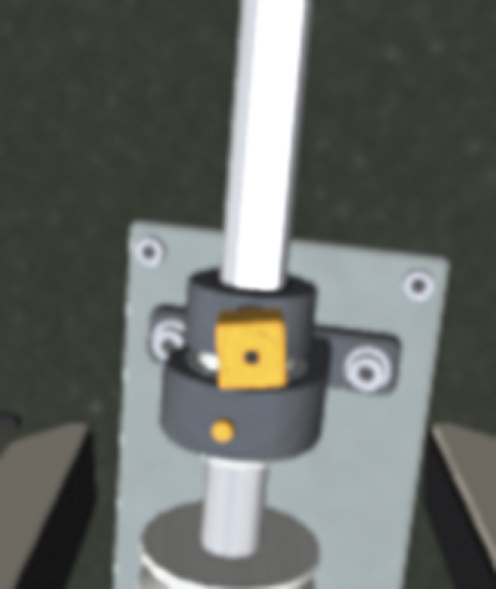

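View pics/s16.png

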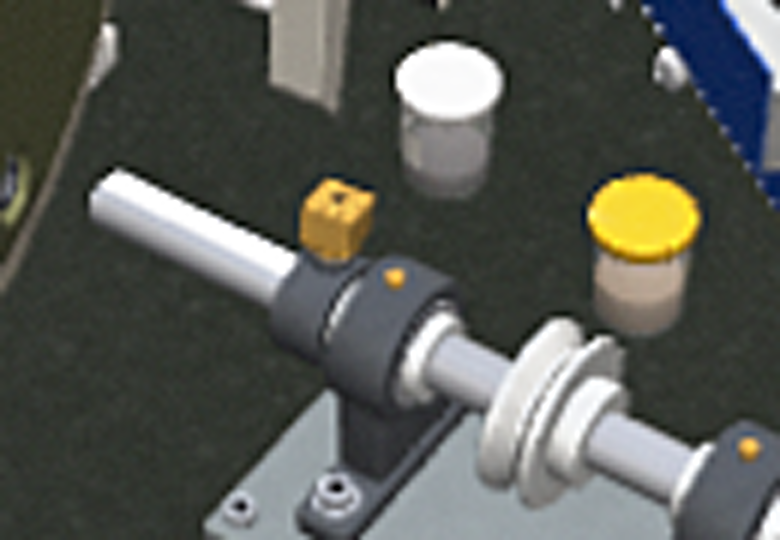

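View pics/t16.png

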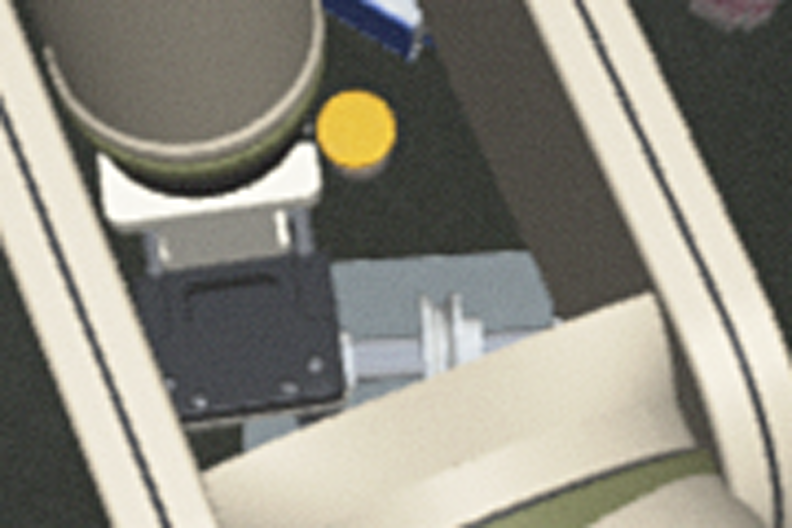

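Run:
```python
from multi import *
f=np.load("w16.npy",allow_pickle=True).item()
for L in ([-100,-97,-94,-91],[-120,-116,-112,-108]):
  for ch in (0,2):
    ss,g,tv=chan(f,L,ch,-14,14,.5); print(L[0],ch,round(tv,3)," ".join(f"{a:.0f}:{int(b)}" if abs(a%1)<.01 else str(int(b)) for a,b in zip(ss,g)))
crop(f,(295,150,350,245),6.2,"w16z.png")
# head hole
crop(f,(300,185,345,240),10,"w16h.png")
```

```text
-100 0 -0.168 -14:106 106 -13:106 106 -12:106 107 -11:107 107 -10:106 106 -9:106 109 -8:115 127 -7:148 178 -6:213 238 -5:251 254 -4:255 255 -3:255 255 -2:255 255 -1:255 255 0:255 255 1:255 255 2:255 255 3:255 255 4:255 255 5:255 254 6:253 249 7:241 231 8:222 219 9:217 213 10:206 194 11:176 157 12:139 126 13:120 116
-100 2 -0.168 -14:110 110 -13:110 110 -12:111 111 -11:112 112 -10:111 111 -9:110 112 -8:118 131 -7:153 185 -6:219 242 -5:253 254 -4:255 255 -3:255 255 -2:255 255 -1:255 255 0:255 255 1:255 255 2:255 255 3:255 255 4:255 255 5:255 254 6:254 251 7:246 238 8:232 228 9:226 222 10:214 200 11:181 162 12:145 131 13:125 122
-120 0 -0.168 -14:55 55 -13:54 54 -12:54 53 -11:53 54 -10:55 59 -9:68 82 -8:99 119 -7:143 174 -6:208 236 -5:251 254 -4:255 255 -3:255 255 -2:255 255 -1:255 255 0:255 255 1:255 255 2:255 255 3:255 255 4:255 255 5:255 254 6:253 249 7:240 229 8:221 217 9:215 212 10:203 189 11:166 137 12:106 81 13:65 57
-120 2 -0.168 -14:52 52 -13:51 51 -12:51 50 -11:50 51 -10:52 57 -9:67 82 -8:101 122 -7:148 181 -6:215 241 -5:252 254 -4:255 255 -3:255 255 -2:255 255 -1:255 255 0:255 255 1:255 255 2:255 255 3:255 255 4:255 255 5:255 255 6:254 251 7:245 237 8:231 227 9:224 221 10:210 194 11:169 139 12:107 80 13:62 54
```

View pics/w16z.png

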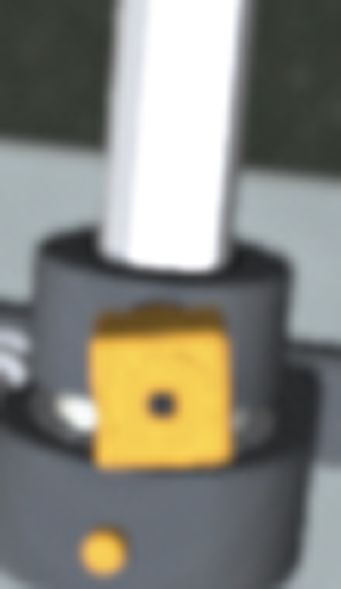

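View pics/w16h.png

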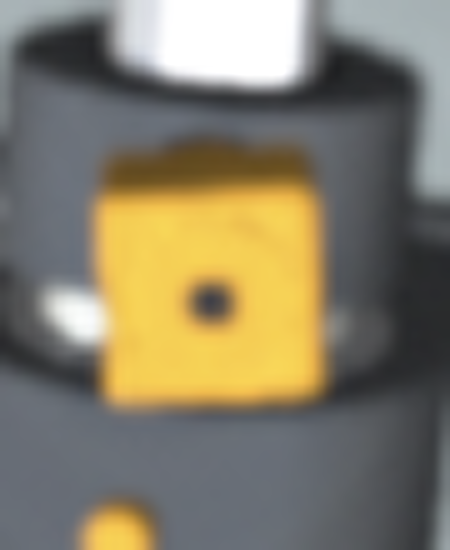

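Run:
```python
from h import *
np.set_printoptions(precision=4,suppress=True)
p,M,o=tool(); w=grab_frame("wrist"); F,W,e=cam(w)
C=M.T@W; te=(e-p)@M   # camera in tool
el=np.radians(40); D=200
oo=SR@[0,np.cos(el),-np.sin(el)]; d=SR@[0,np.sin(el),np.cos(el)]; r=np.cross(d,oo)
Wt=np.c_[r,d,oo]; Mt=Wt@C.T; eye=s2w([0,-165,75])[0]-D*oo; pt=eye-Mt@te
print(w2s(pt), delta(p,M,pt,Mt), SR.T@Mt)
dp,dr=delta(p,M,pt,Mt)
n=8
# pure rotation rows then translation
p1,M1=sim(p,M,[[0,0,0,*(dr/6)]]*6); print((pt-p1)@M1/1000)
```

```text
[[   0.2228 -165.1439  115.0921]] (array([0.097 , 0.001 , 0.0696]), array([-0.1614, -0.5947,  0.1397])) [[ 0.0002 -1.     -0.0026]
 [-0.8323 -0.0016  0.5543]
 [-0.5543  0.002  -0.8323]]
[ 0.1176 -0.0205  0.0019]
```

```bash
python3 -m creep '[[0,0,0,-0.027,-0.099,0.0233,-0.4],[0,0,0,-0.027,-0.099,0.0233,-0.4],[0,0,0,-0.027,-0.099,0.0233,-0.4],[0,0,0,-0.027,-0.099,0.0233,-0.4],[0,0,0,-0.027,-0.099,0.0233,-0.4],[0,0,0,-0.027,-0.099,0.0233,-0.4]]' | tail -2
python3 -m creep '[[0.0294,-0.0051,0.0005,0,0,0,-0.4],[0.0294,-0.0051,0.0005,0,0,0,-0.4],[0.0294,-0.0051,0.0005,0,0,0,-0.4],[0.0294,-0.0051,0.0005,0,0,0,-0.4],[0,0,0,0,0,0,-0.4],[0,0,0,0,0,0,-0.4]]'
python3 - <<'E'
from h import *
w=grab_frame("wrist"); crop(w,(0,0,640,400),1.2,"w17.png");np.save("w17.npy",w,allow_pickle=True)
E
```

```text
force: [-0.1, -0.4, -0.2]
opening: 65.0
clock: 15.08
position: [541.5, 403.7, 112.8]
tcp_rot: [1.839, 1.922, -0.559]
force: [0.4, -0.1, -0.4]
opening: 65.1
```

View pics/w17.png

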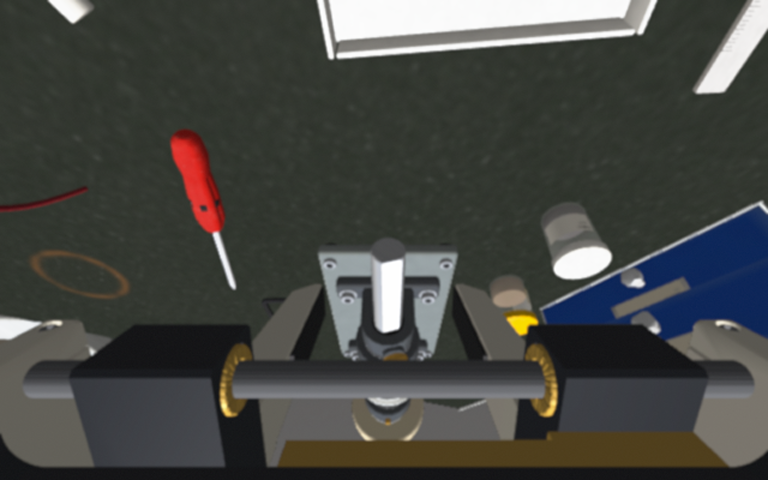

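Run:
```python
from h import *
w=np.load("w17.npy",allow_pickle=True).item()
crop(w,(303,192,343,232),15,"w17z.png")
np.set_printoptions(precision=2,suppress=True)
print(proj(w,s2w([[10*np.sin(a),-165,75+10*np.cos(a)] for a in np.linspace(0,2*np.pi,9)])))
```

```text
[[324.66 218.66]
 [313.91 215.05]
 [309.8  206.72]
 [314.38 198.8 ]
 [324.65 195.66]
 [334.93 198.89]
 [339.52 206.85]
 [335.41 215.15]
 [324.66 218.66]]
```

View pics/w17z.png

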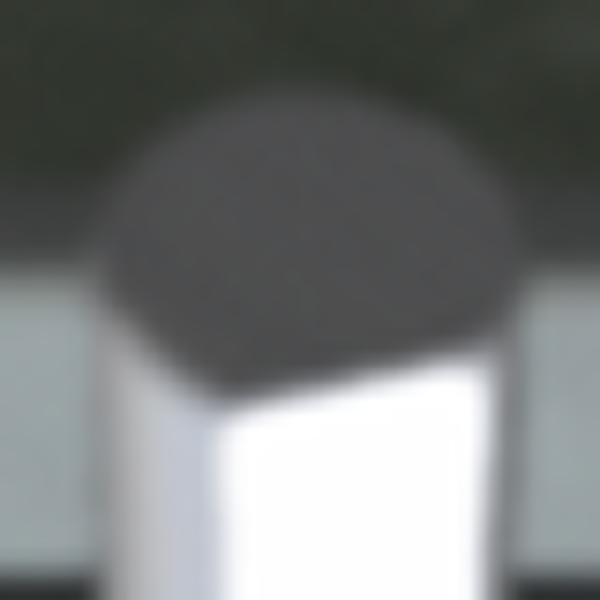

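Run:
```python
from h import *
np.set_printoptions(precision=3,suppress=True)
w=np.load("w17.npy",allow_pickle=True).item(); g=w["image"].mean(2)
pts=[]
for u in range(319,335):
    col=g[205:225,u]
    for lev in (165,):
        for i in range(19):
            if col[i]<lev<=col[i+1]: pts.append((u,205+i+(lev-col[i])/(col[i+1]-col[i]))); break
P=np.array([w2s(rayplane(w,c,s2w([0,-165,75])[0],yd))[0]-[0,0,75] for c in pts])[:,[0,2]]
for a,b in zip(pts,P): print(a,b)
for sl in (slice(1,-2),slice(2,-3)):
    k=np.polyfit(P[sl,0],P[sl,1],1); print("lean",np.arctan(k[0]), "res",np.std(P[sl,1]-np.polyval(k,P[sl,0])))
for c in [(218,398),(493,338),(100,255),(522,245)]:
    print(c,w2s(rayplane(w,(c[0]/15+303-.47,c[1]/15+192-.47),s2w([0,-165,75])[0],yd))[0]-[0,0,75])
```

```text
(319, np.float64(218.47488584474885)) [3.689 9.869]
(320, np.float64(218.27966101694915)) [3.039 9.706]
(321, np.float64(218.05069124423963)) [2.389 9.515]
(322, np.float64(217.77114427860695)) [1.738 9.283]
(323, np.float64(217.5590909090909)) [1.086 9.106]
(324, np.float64(217.39316239316238)) [0.433 8.966]
(325, np.float64(217.2058823529412)) [-0.221  8.808]
(326, np.float64(216.95135135135135)) [-0.876  8.596]
(327, np.float64(216.63425925925927)) [-1.531  8.331]
(328, np.float64(216.45689655172413)) [-2.187  8.181]
(329, np.float64(216.30416666666667)) [-2.844  8.051]
(330, np.float64(216.09777777777776)) [-3.502  7.877]
(331, np.float64(215.8)) [-4.161  7.627]
(332, np.float64(215.59722222222223)) [-4.82   7.456]
(333, np.float64(215.5121951219512)) [-5.479  7.381]
(334, np.float64(215.5090909090909)) [-6.136  7.375]
lean 0.27608469805499647 res 0.03142054024701624
lean 0.2742787845501051 res 0.03342500914306546
(218, 398) [   4.956 -165.       9.54 ]
(493, 338) [  -7.082 -165.       6.166]
(100, 255) [  10.352 -165.       1.568]
(522, 245) [  -8.504 -165.       0.885]
```

Run:
```python
from h import *
np.set_printoptions(precision=3,suppress=True)
w=np.load("w16.npy",allow_pickle=True).item()
for hp in ((162/6.2+295-.42,404/6.2+150-.42),(211/10+300-.45,303/10+185-.45)):
  for y in (-73,-72):
    q=w2s(rayplane(w,hp,s2w([0,y,75])[0],yd))[0]-[0,0,75]; print(hp,y,q,"raw",np.arctan2(q[0],q[2]),"corr",np.arctan2(q[0]-1.4,q[2]),np.arctan2(q[0]-1.0,q[2]))
```

```text
(320.7090322580645, 214.74129032258065) -73 [ -8.061 -73.     47.02 ] raw -0.16977960545941428 corr -0.1985534700041352 -0.19036415477349938
(320.7090322580645, 214.74129032258065) -72 [ -7.554 -72.     44.02 ] raw -0.16994286257668056 corr -0.2006645878597671 -0.1919234412815379
(320.65000000000003, 214.85000000000002) -73 [ -8.07  -73.     47.312] raw -0.1689510183148737 corr -0.19755713016084125 -0.18941521556141477
(320.65000000000003, 214.85000000000002) -72 [ -7.563 -72.     44.315] raw -0.1690451750432344 corr -0.19957323025800158 -0.19088676166383128
```

```bash
cat >> h.py <<'E'
def target(a,r,ys,phi,off=0.0):
    pt,Mt=pose(a,r,ys,phi); u=SR@np.array([np.cos(a),0,-np.sin(a)]); return pt+u*off,Mt
E
python3 - <<'E'
from h import *
np.set_printoptions(precision=4,suppress=True)
p,M,o=tool()
pt,Mt=target(-.19,112,-70.3,-173,.5)
print(delta(p,M,pt,Mt), w2s(pt))
E
```

```text
(array([-0.1177,  0.0206, -0.0058]), array([ 0.1518,  0.5979, -0.1725])) [[-20.6612 -70.3    185.0789]]
```

```bash
python3 -m creep '[[-0.0294,0.0051,-0.0015,0,0,0,-0.4],[-0.0294,0.0051,-0.0015,0,0,0,-0.4],[-0.0294,0.0052,-0.0014,0,0,0,-0.4],[-0.0294,0.0052,-0.0014,0,0,0,-0.4]]' | tail -2
python3 -m creep '[[0,0,0,0.0253,0.0996,-0.0287,-0.4],[0,0,0,0.0253,0.0996,-0.0287,-0.4],[0,0,0,0.0253,0.0996,-0.0287,-0.4],[0,0,0,0.0253,0.0996,-0.0287,-0.4],[0,0,0,0.0253,0.0996,-0.0287,-0.4],[0,0,0,0.0253,0.0996,-0.0287,-0.4],[0,0,0,0,0,0,-0.4],[0,0,0,0,0,0,-0.4]]' |tail -2
python3 m.py
python3 - <<'E'
from h import *
np.set_printoptions(precision=4,suppress=True)
p,M,o=tool()
for r in (60,40): 
  pt,Mt=target(-.19,r,-70.3,-173,.5); print(delta(p,M,pt,Mt))
E
```

```text
force: [0.8, 0.2, 1.1]
opening: 65.1
force: [0.7, -0.8, -0.9]
opening: 65.0
mz -0.002 mt [-0.01 -0.05 -0.  ] F [ 0.7 -0.8 -0.9] phi -173.35 lean -0.1853 tY 0.0012 pa -0.1968 r 115.0 y -67.69 q6 0.224 op 65.0 t 16.13
(array([ 0.0027, -0.0012,  0.055 ]), array([ 0.0048, -0.0006, -0.0062]))
(array([ 0.0027, -0.0013,  0.075 ]), array([ 0.0048, -0.0006, -0.0062]))
```

```bash
python3 -m creep '[[0.0027,-0.0012,0.015,0.0048,0,-0.006,-0.4],[0,0,0.02,0,0,0,-0.4],[0,0,0.02,0,0,0,-0.4],[0,0,0.014,0,0,0,-0.4],[0,0,0,0,0,0,-0.4],[0,0,0,0,0,0,-0.4]]' | tail -2
python3 m.py
python3 - <<'E'
from h import *
np.set_printoptions(precision=4,suppress=True)
p,M,o=tool()
pt,Mt=target(-.19,38.5,-70.3,-173,.5); print(delta(p,M,pt,Mt))
w=grab_frame("wrist"); crop(w,(240,180,400,290),4.5,"w18.png");np.save("w18.npy",w,allow_pickle=True)
E
```

```text
force: [-0.6, 0.4, 0.7]
opening: 65.0
mz -0.007 mt [-0.06 -0.09 -0.01] F [-0.6  0.4  0.7] phi -172.61 lean -0.1953 tY -0.0006 pa -0.1152 r 42.8 y -73.98 q6 0.219 op 65.0 t 16.63
(array([-0.004 ,  0.0022,  0.0042]), array([-0.0053, -0.    ,  0.0068]))
```

View pics/w18.png

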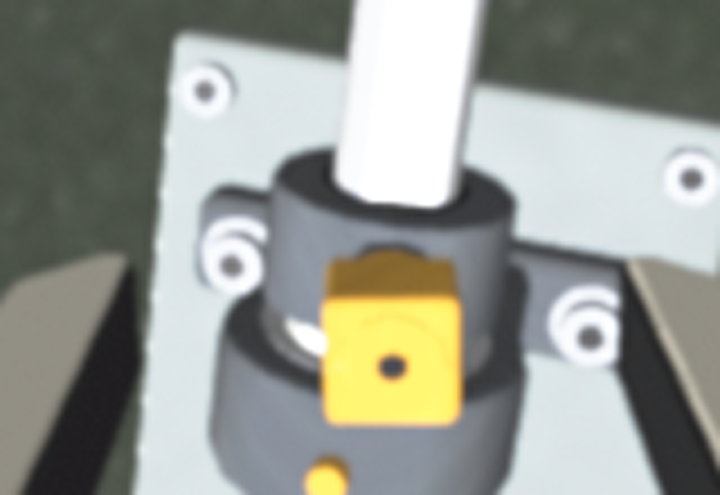

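```bash
python3 -m creep '[[0,0,0,0,0,0,-0.4],[0,0,0,0,0,0,-0.4],[0,0,0,0,0,0,-0.4]]' | tail -2
python3 m.py
python3 - <<'E'
from h import *
np.set_printoptions(precision=4,suppress=True)
p,M,o=tool()
pt,Mt=target(-.19,38.5,-70.3,-173,.5); print(delta(p,M,pt,Mt))
E
```

```text
force: [-0.3, -0.4, 0.0]
opening: 65.4
mz 0.063 mt [-0.02 -0.06  0.06] F [-0.3 -0.4  0. ] phi -172.7 lean -0.1906 tY 0.0023 pa -0.1626 r 45.93 y -73.62 q6 0.219 op 65.4 t 16.93
(array([-0.0034,  0.0003,  0.0074]), array([-0.0003, -0.0023,  0.0053]))
```

```bash
python3 -m creep '[[-0.0034,0.0003,0.004,0,-0.0023,0.005,-0.4],[0,0,0.0034,0,0,0,-0.4],[0,0,0,0,0,0,-0.4],[0,0,0,0,0,0,-0.4],[0,0,0,0,0,0,-0.4]]' | tail -2
python3 m.py
python3 - <<'E'
from h import *
np.set_printoptions(precision=4,suppress=True)
p,M,o=tool()
pt,Mt=target(-.19,38.5,-70.3,-173,.5); print(delta(p,M,pt,Mt))
w=grab_frame("wrist"); crop(w,(240,180,400,290),4.5,"w19.png");np.save("w19.npy",w,allow_pickle=True)
E
```

```text
force: [0.5, 0.0, 0.4]
opening: 65.3
mz 0.014 mt [-0.06 -0.05  0.01] F [0.5 0.  0.4] phi -173.0 lean -0.1927 tY -0.0007 pa -0.1572 r 36.89 y -69.91 q6 0.22 op 65.3 t 17.35
(array([ 0.0003,  0.0007, -0.0016]), array([-0.0028,  0.0003,  0.    ]))
```

View pics/w19.png

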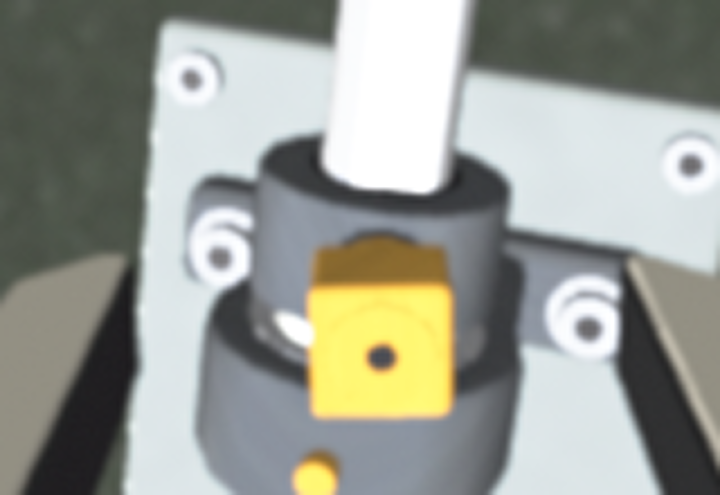

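```bash
python3 -m creep '[[0.0002,0.0006,-0.0014,-0.002,0,0,-0.4],[0,0,0,0,0,0,1],[0,0,0,0,0,0,1],[0,0,0,0,0,0,1],[0,0,0,0,0,0,1],[0,0,0,0,0,0,1],[0,0,0,0,0,0,1],[0,0,0,0,0,0,1]]' | tail -2
python3 m.py
python3 -m creep '[[0,0,0,0,0,0,1],[0,0,0,0,0,0,1],[0,0,0,0,0,0,1],[0,0,0,0,0,0,1]]' | tail -2
python3 m.py
```

```text
force: [-0.7, -0.3, 0.6]
opening: 23.3
mz 0.041 mt [-0.06 -0.08  0.04] F [-0.7 -0.3  0.6] phi -172.99 lean -0.1905 tY -0.0004 pa -0.1742 r 38.4 y -70.29 q6 0.22 op 23.3 t 18.07
force: [-1.1, 0.4, 0.9]
opening: 17.9
mz -0.032 mt [ 0.28 -0.09 -0.03] F [-1.1  0.4  0.9] phi -172.98 lean -0.1907 tY -0.0004 pa -0.1709 r 38.4 y -70.28 q6 0.22 op 17.9 t 18.4
```

```bash
for i in 1 2 3 4 5 6 7; do python3 -m creep '[[0,0,-0.00029,0,0,-0.1,1]]' >/dev/null; python3 m.py; done; python3 -m creep '[[0,0,0,0,0,0,1]]' >/dev/null; python3 m.py
```

```text
mz 0.121 mt [0.02 0.01 0.12] F [-0.5  0.2 -0.8] phi -167.36 lean -0.1907 tY -0.0004 pa -0.1731 r 38.53 y -70.26 q6 0.122 op 17.5 t 18.48
mz 0.172 mt [-0.18  0.07  0.17] F [ 1.   0.8 -1.8] phi -161.3 lean -0.1905 tY -0.0003 pa -0.1755 r 38.78 y -70.33 q6 0.016 op 17.7 t 18.57
mz 0.213 mt [-0.33  0.08  0.21] F [ 1.   1.3 -2.3] phi -155.53 lean -0.1903 tY -0.0001 pa -0.1783 r 38.99 y -70.39 q6 -0.084 op 17.7 t 18.65
mz 0.179 mt [-0.46  0.05  0.18] F [ 0.4  1.  -3. ] phi -149.8 lean -0.1901 tY 0.0 pa -0.1807 r 39.21 y -70.44 q6 -0.184 op 17.9 t 18.73
mz 0.261 mt [-0.61  0.    0.26] F [ 2.4  2.2 -3.5] phi -144.07 lean -0.1899 tY 0.0002 pa -0.1828 r 39.46 y -70.58 q6 -0.284 op 17.7 t 18.82
mz 0.261 mt [-0.89  0.05  0.26] F [ 1.3  3.7 -4.2] phi -138.34 lean -0.1897 tY 0.0004 pa -0.185 r 39.74 y -70.66 q6 -0.384 op 17.9 t 18.9
mz 0.272 mt [-0.96 -0.08  0.27] F [ 2.9  3.8 -5.2] phi -132.61 lean -0.1895 tY 0.0006 pa -0.1869 r 40.01 y -70.79 q6 -0.484 op 17.3 t 18.98
mz 0.113 mt [-1.1  -0.12  0.11] F [ 2.5  3.4 -5.3] phi -132.62 lean -0.1896 tY 0.0006 pa -0.1864 r 40.04 y -70.81 q6 -0.484 op 17.3 t 19.07
```

Run:
```python
from h import *
np.set_printoptions(precision=5,suppress=True)
p,M,o=tool(); print(orbit(p,M,-.04), "yd",M.T@yd)
```

```text
[-0.00118  0.00108  0.00003  0.02708  0.02944  0.00003] yd [-0.67709 -0.7359  -0.00063]
```

```bash
python3 -m creep '[[-0.00118,0.00108,0.00003,0.0271,0.0294,0,1]]' >/dev/null; python3 m.py
python3 -m creep '[[-0.00118,0.00108,0.00003,0.0271,0.0294,0,1],[0,0,0,0,0,0,1],[0,0,0,0,0,0,1],[0,0,0,0,0,0,1]]' >/dev/null; python3 m.py
python3 - <<'E'
from h import *
w=grab_frame("wrist"); crop(w,(240,130,400,290),4,"w20.png");np.save("w20.npy",w,allow_pickle=True)
E
```

```text
mz 0.019 mt [-1.56 -0.6   0.02] F [ 4.   3.  -9.2] phi -132.99 lean -0.2288 tY -0.0001 pa -0.2095 r 40.18 y -70.87 q6 -0.484 op 17.6 t 19.15
mz 0.043 mt [-1.11 -0.02  0.04] F [ 1.9  4.5 -5.3] phi -132.99 lean -0.2697 tY 0.0003 pa -0.2608 r 40.04 y -70.64 q6 -0.491 op 17.5 t 19.48
```

View pics/w20.png

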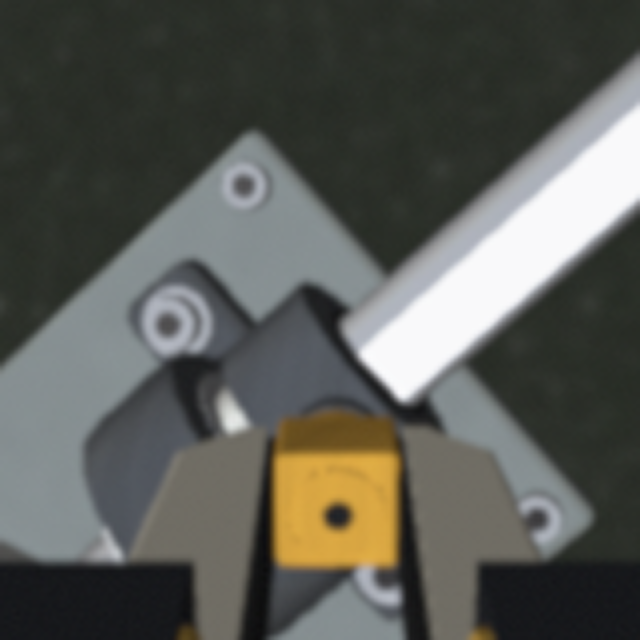

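```bash
python3 -m creep '[[-0.0003,-0.0003,0.00029,0,0,0.1,1]]' >/dev/null; python3 m.py
for i in 1 2 3 4 5 6; do python3 -m creep '[[0,0,0.00029,0,0,0.1,1]]' >/dev/null; python3 m.py; done
```

```text
mz -0.299 mt [-1.46  0.2  -0.3 ] F [ 2.6  5.2 -5. ] phi -138.55 lean -0.2693 tY 0.0005 pa -0.2575 r 39.83 y -70.38 q6 -0.394 op 17.5 t 19.62
mz -0.286 mt [-1.16  0.17 -0.29] F [ 2.2  4.4 -4.2] phi -144.6 lean -0.2693 tY 0.0005 pa -0.2552 r 39.59 y -70.35 q6 -0.288 op 18.0 t 19.7
mz -0.296 mt [-1.    0.29 -0.3 ] F [ 1.2  4.3 -4.7] phi -150.37 lean -0.2695 tY 0.0003 pa -0.252 r 39.34 y -70.28 q6 -0.188 op 17.8 t 19.78
mz -0.325 mt [-0.77  0.4  -0.32] F [ 1.9  4.2 -3.7] phi -156.1 lean -0.2697 tY 0.0001 pa -0.2497 r 39.1 y -70.2 q6 -0.088 op 17.8 t 19.87
mz -0.376 mt [-0.59  0.43 -0.38] F [ 1.2  3.2 -3.2] phi -161.83 lean -0.2698 tY 0.0 pa -0.2471 r 38.9 y -70.18 q6 0.012 op 17.8 t 19.95
mz -0.463 mt [-0.34  0.43 -0.46] F [ 0.5  2.3 -1.3] phi -167.55 lean -0.27 tY 0.0 pa -0.2442 r 38.73 y -70.17 q6 0.112 op 17.7 t 20.03
mz -0.449 mt [-0.13  0.48 -0.45] F [-1.2  2.1 -1.2] phi -173.28 lean -0.2701 tY -0.0001 pa -0.2408 r 38.52 y -70.16 q6 0.212 op 17.8 t 20.12
```

```bash
python3 -m creep '[[0,0,0.00023,0,0,0.08,1]]' >/dev/null; python3 m.py
python3 -m creep '[[0,0,0,0,0,0,1]]' >/dev/null; python3 m.py
```

```text
mz -0.522 mt [ 0.02  0.43 -0.52] F [-1.2  3.8 -1.5] phi -177.88 lean -0.2702 tY -0.0001 pa -0.2392 r 38.39 y -70.13 q6 0.292 op 17.4 t 20.2
mz -0.394 mt [ 0.03  0.52 -0.39] F [-0.   3.8 -2.2] phi -177.79 lean -0.2704 tY -0.0001 pa -0.2386 r 38.31 y -70.13 q6 0.291 op 17.5 t 20.28
```

```bash
python3 -m creep '[[0,0,0,0,0,0,-0.4],[0,0,0,0,0,0,-0.4],[0,0,0,0,0,0,-0.4],[0,0,0,0,0,0,-0.4],[0,0,0,0,0,0,-0.4],[0,0,0,0,0,0,-0.4]]' | tail -2
python3 m.py
python3 -m creep '[[0,0,-0.012,0,0,0,-0.4],[0,0,-0.02,0,0,0,-0.4],[0,0,-0.02,0,0,0,-0.4],[0,0,-0.02,0,0,0,-0.4],[0,0,0,0,0,0,-0.4],[0,0,0,0,0,0,-0.4],[0,0,0,0,0,0,-0.4],[0,0,0,0,0,0,-0.4]]'
python3 m.py
python3 - <<'E'
from h import *
w=grab_frame("wrist"); crop(w,(270,130,380,260),4.5,"w21.png");np.save("w21.npy",w,allow_pickle=True)
s=grab_frame("scene"); np.save("s21.npy",s,allow_pickle=True); crop(s,(190,130,390,310),3.3,"s21.png")
E
```

```text
force: [0.3, 0.6, 0.1]
opening: 52.8
mz 0.027 mt [-0.06 -0.08  0.03] F [0.3 0.6 0.1] phi -177.56 lean -0.2703 tY -0.0002 pa -0.2556 r 38.2 y -69.68 q6 0.286 op 52.8 t 20.78
clock: 21.45
position: [574.6, 309.1, 179.9]
tcp_rot: [-1.988, -2.16, 0.285]
force: [-0.1, 0.4, -0.5]
opening: 65.0
mz 0.061 mt [-0.09 -0.07  0.06] F [-0.1  0.4 -0.5] phi -177.58 lean -0.2726 tY -0.0008 pa -0.2609 r 108.55 y -69.6 q6 0.289 op 65.0 t 21.45
```

View pics/w21.png

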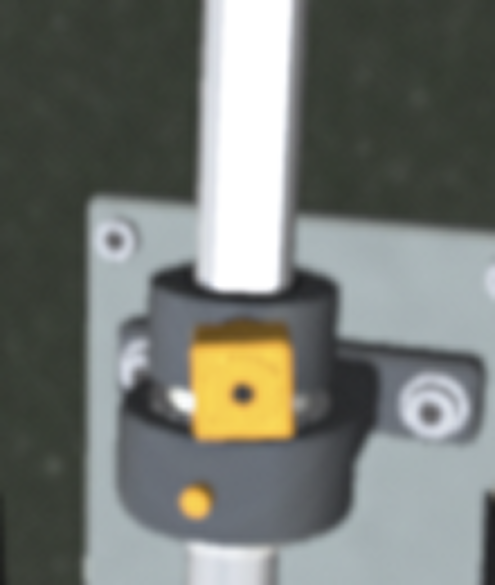

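View pics/s21.png

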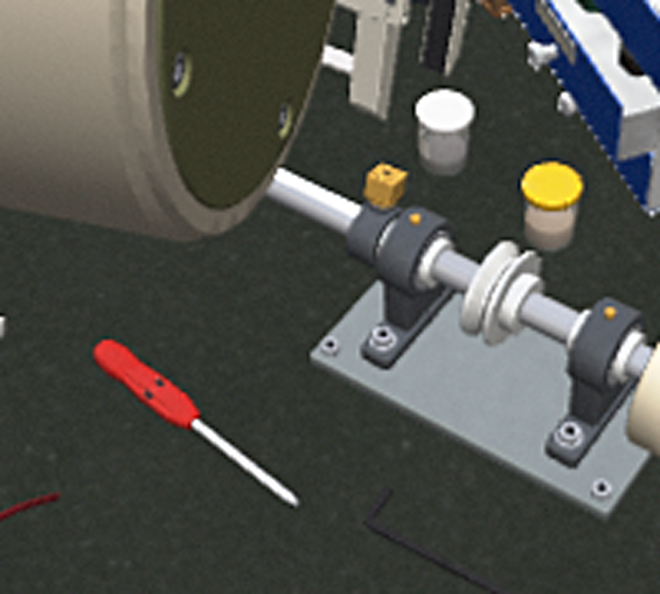

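Run:
```python
from multi import *
def axial(f,b,lo=-95,hi=-50,step=.5,r=20):
    # brightness along a line parallel to the axis at angle b, radius r
    ys=np.arange(lo,hi,step); P=s2w(np.c_[r*np.sin(b)*np.ones_like(ys),ys,75+r*np.cos(b)*np.ones_like(ys)]); px=proj(f,P).astype(np.float32)
    return ys,cv2.remap(f["image"].astype(np.float32).mean(2),px[:,0][None],px[:,1][None],cv2.INTER_LINEAR)[0]
for n in ("s16.npy","s21.npy"):
    f=np.load(n,allow_pickle=True).item()
    for b,r in ((.6,10),(.6,15)):
        ys,g=axial(f,b,r=r,step=1.); print(n,r," ".join(f"{y:.0f}:{int(v)}" for y,v in zip(ys,g)))
crop(f,(292,180,332,215),16,"s21z.png")
```

```text
s16.npy 10 -95:209 -94:208 -93:207 -92:209 -91:213 -90:215 -89:213 -88:207 -87:189 -86:155 -85:121 -84:105 -83:97 -82:97 -81:101 -80:104 -79:105 -78:104 -77:103 -76:103 -75:102 -74:102 -73:102 -72:101 -71:100 -70:100 -69:100 -68:100 -67:81 -66:67 -65:94 -64:166 -63:220 -62:180 -61:141 -60:115 -59:99 -58:93 -57:95 -56:98 -55:99 -54:100 -53:100 -52:100 -51:100
s16.npy 15 -95:207 -94:210 -93:211 -92:211 -91:210 -90:209 -89:214 -88:217 -87:217 -86:212 -85:201 -84:165 -83:131 -82:109 -81:99 -80:95 -79:99 -78:103 -77:104 -76:104 -75:104 -74:103 -73:103 -72:102 -71:102 -70:102 -69:101 -68:100 -67:100 -66:101 -65:83 -64:66 -63:84 -62:156 -61:225 -60:187 -59:148 -58:119 -57:101 -56:93 -55:95 -54:98 -53:99 -52:100 -51:100
s21.npy 10 -95:210 -94:208 -93:205 -92:206 -91:211 -90:214 -89:212 -88:205 -87:186 -86:153 -85:120 -84:104 -83:98 -82:98 -81:101 -80:103 -79:104 -78:104 -77:103 -76:102 -75:100 -74:100 -73:99 -72:100 -71:100 -70:100 -69:98 -68:96 -67:77 -66:66 -65:93 -64:165 -63:219 -62:178 -61:138 -60:113 -59:98 -58:92 -57:94 -56:97 -55:99 -54:99 -53:99 -52:99 -51:98
s21.npy 15 -95:207 -94:210 -93:212 -92:211 -91:209 -90:206 -89:212 -88:216 -87:216 -86:211 -85:199 -84:163 -83:130 -82:108 -81:99 -80:97 -79:100 -78:103 -77:104 -76:104 -75:104 -74:102 -73:101 -72:100 -71:99 -70:100 -69:100 -68:100 -67:99 -66:98 -65:80 -64:65 -63:84 -62:155 -61:225 -60:185 -59:145 -58:117 -57:100 -56:92 -55:94 -54:97 -53:98 -52:99 -51:99
```

View pics/s21z.png

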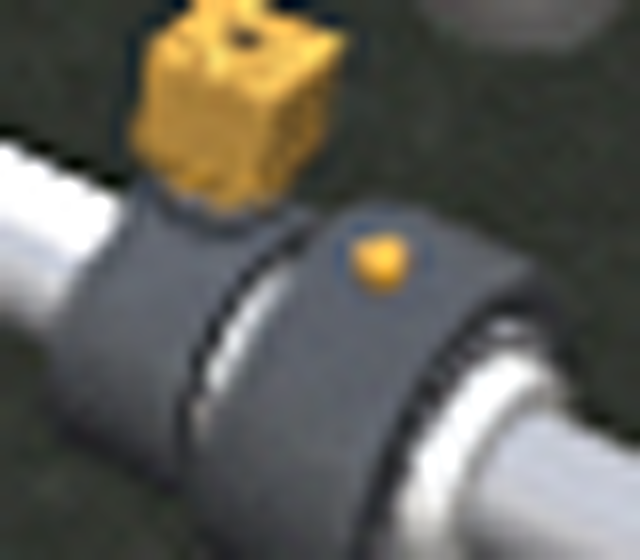

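Run:
```python
from multi import *
w=np.load("w21.npy",allow_pickle=True).item()
ss,g,tv=chan(w,[-120,-116,-112,-108],0,-14,14,.5); print(round(tv,3)," ".join(f"{a:.0f}:{int(b)}" if abs(a%1)<.01 else str(int(b)) for a,b in zip(ss,g)))
hp=(242/4.5+270-.44,393/4.5+130-.44)
q=w2s(rayplane(w,hp,s2w([0,-71.5,75])[0],yd))[0]-[0,0,75]
for c in (1.,1.4,1.8): print(q,np.arctan2(q[0]-c,q[2]))
```

```text
-0.258 -14:55 55 -13:55 56 -12:57 57 -11:56 56 -10:57 60 -9:67 77 -8:91 105 -7:121 140 -6:164 196 -5:226 246 -4:253 254 -3:255 255 -2:255 255 -1:255 255 0:255 255 1:255 255 2:255 255 3:255 255 4:255 255 5:255 255 6:255 254 7:252 246 8:236 227 9:220 217 10:211 198 11:178 146 12:114 83 13:66 57
[-10.01520619 -71.5         41.18424345] -0.2613444601433862
[-10.01520619 -71.5         41.18424345] -0.2703863418784602
[-10.01520619 -71.5         41.18424345] -0.27938312977641994
```

```bash
python3 -c "
from plant import *
print(get_obs()['force'],get_obs()['clock']); print(sign_off())"
```

```text
[ 0.38647444  0.08041802 -0.20737337] 21.55
the job is handed in; nothing more can be done
None
```

The collar is turned with its set screw over the flat, sits against the bearing sleeve, and is tightened finger-tight. The job was handed in at 21.6 s with the gripper open and clear of everything.

**How it went:** I gripped the screw head, turned the collar, slid it on until the wrist force showed light contact (about 8 N), and tightened the screw. A look at the bar's end face then put the flat at 0.275 rad, about 0.08 rad off the screw. I backed the screw off 0.7 rad, turned the collar by that amount while keeping light pressure toward the bearing, and retightened.

**Last checks:**
- **Alignment:** the screw stands at about −0.27 rad and the flat at about −0.275 rad by the end face. A rougher edge reading gave about −0.29 rad.
- **Position:** the scene view shows the collar in the same place against the sleeve before and after the correction.
- **Tightness:** the torque rose about 0.19–0.23 N m above running free, with about 0.04 N m of noise on each reading. I did not check it again after letting go.
- **Surroundings:** forces read zero after release. Both jars, the screwdriver and the hex key look undisturbed, but I only judged that by eye and did not measure it.

**Disagreement:** my first readings of the flat, from edges in the camera views, gave 0.11–0.25 rad. They were thrown off by glare on the bright flat, so I trusted the end-face measurement instead.

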